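Fit out the garage wash-up rack

TASK

Get the hand wash-up rack ready for use: hang the drip tray on the two bolts under the pump's spout and the bigger caddy on the two bolts on the other side of the pump bottle, each by the keyholes in its back plate - over the bolt heads, flat to the board, then down until it is locked. Put every nail brush, pumice stone and soap bar from the bench into the hung caddy. Once the drip tray hangs there and you have let go of it (not before, or soap drips on the bench), prime the pump by pressing its head all the way down and letting it spring back up, and knock over none of the other things on the bench.

Things in the scene. Friction and masses are not known exactly. Their poses are not given: they have to be found in the camera images.
- rack: Fixed upright wooden board, 30 to 200 mm above the bench, on two posts 215 mm high, with a strapped pump bottle (diameter 72, axis x -48, y 0, shoulder 155 mm up). Origin on the bench below the board's front face (x = 0), level with the bottle; x points into the board, y left as seen from the front (board y -245 to 175), z up. Bolts: tray's at y 72, 136, caddy's at y -191, -91, 145 mm up.
- tray_bolt_left (a point): Middle of the shank of the drip tray's left bolt (rack frame -4, 136, 145 mm). All four bolts are level and stick out of the board towards -x: shank 7 mm in diameter, 8 mm long, then a head 17 mm in diameter, 5 mm thick.
- tray_bolt_right (a point): middle of the shank of the drip tray's right bolt (rack frame -4, +72, 145 mm)
- caddy_bolt_left (a point): middle of the shank of the caddy's left bolt (rack frame -4, -91, 145 mm)
- caddy_bolt_right (a point): middle of the shank of the caddy's right bolt (rack frame -4, -191, 145 mm)
- pump (a joint): travel of the sprung pump head on the bottle, straight down: 0 up, 0.014 m fully pressed; the spring pushes back with 2 N at the top and about 8 N at the bottom
- pump_top (a point): Centre of the top of the grey pump head (disc 33 mm in diameter; rack frame -48, 0, 230 mm when up). Its spout, 11 mm thick, reaches 85 mm from the bottle's axis towards the rack's +y over the drip tray's place; lowest point 203 mm above the bench when up.
- tray: Loose drip tray, grey steel, 0.35 kg, bar grid inside: 110 wide (y), 115 deep, walls 40 high, floor and sides 4 thick, front wall 10 mm thick (hemmed, to pinch from above). Origin: foot of the middle of the back plate's rear face; x points backwards, into the board when hung (tray from x -115 to 0), y left, z up. Hung, its underside is 60 mm above the bench.
- tray_slot_left (a point): Where the shank sits when locked, at the top of the left keyhole (tray frame -2, 32, 85 mm). Back plate (tray and caddy): full width, x -4 to 0, 100 mm high. Keyholes: eight-sided hole 25 mm wide centred 62 mm above the underside, opening up into a slot 11 mm wide ending at 88.5 mm. The head passes the hole; then the plate goes down 23 mm.
- tray_slot_right (a point): The same for the tray's right keyhole (tray frame -2, -32, 85 mm)
- caddy: Loose caddy, grey steel, 0.45 kg, an open box without grid: 180 wide (y), 115 deep, walls 50 high, floor and sides 4 thick, front wall 10 mm thick (hemmed, to pinch from above). Frame as the tray's: origin at the foot of the middle of the rear face, x backwards (box from x -115 to 0), y left, z up. Hung, its underside is 60 mm above the bench.
- caddy_slot_left (a point): Where the shank sits when locked, at the top of the caddy's left keyhole (caddy frame -2, 50, 85 mm); back plate and keyhole shape as the tray's
- caddy_slot_right (a point): The same for the caddy's right keyhole (caddy frame -2, -50, 85 mm)
- brush_a: Nail brush lying bristles down: wooden back 70 x 30 x 14 mm on stiff white bristles, 30 mm high in all. Origin at the centre of its underside, x along its length, z up. 0.05 kg. May be absent.
- brush_b: A second nail brush like brush_a. May be absent.
- pumice: Grey pumice stone, a block 66 x 32 x 30 mm with rounded edges, origin at the centre of its underside, x along its length, z up. 0.06 kg. May be absent.
- soap: Bar of soap, cream, 68 x 34 x 26 mm with rounded edges, origin at the centre of its underside, x along its length, z up. 0.09 kg. May be absent.
- paint_tin: Bystander: bare metal paint tin, 84 mm in diameter, 85 high; origin at the centre of its underside.
- lube_can: Bystander: green bottle of oil, 52 mm in diameter, 150 high; origin at the centre of its underside.
- wax_jar: Bystander: small amber jar of wax, 64 mm in diameter, 50 high; origin at the centre of its underside.
- tape_roll: Bystander: grey roll of tape lying flat, 90 mm in diameter, 24 high; origin at the centre of its underside.

How it is judged:
On the way, in this order (a step that is already met when the one before it is completed fails the run):
1. the drip tray hangs locked on its two bolts and is let go (distance between tray_slot_left and tray_bolt_left below 0.007 m and distance between tray_slot_right and tray_bolt_right below 0.007 m and contact force between the fingers and tray below 0.3 N), for 0.3 s.
2. the pump head is pressed all the way down (value of joint pump above 0.0115 m), for 0.05 s.
3. the pump head has sprung back up (value of joint pump below 0.002 m), for 0.1 s.
At the end, for the whole second after the job is handed in: Tray and caddy each hang locked, both slot tops within 7 mm of their bolts' mid-shanks; every item present lies at rest in the caddy, its origin inside the box and under 42 mm above the caddy's underside; the pump head is up within 2 mm (distance between tray_slot_left and tray_bolt_left below 0.007 m and distance between tray_slot_right and tray_bolt_right below 0.007 m and distance between caddy_slot_left and caddy_bolt_left below 0.007 m and distance between caddy_slot_right and caddy_bolt_right below 0.007 m and value of joint pump below 0.002 m and linear speed of each of tray, caddy below 0.02 m/s and x of brush_a in the frame of caddy between -0.105 and -0.004 m and y of brush_a in the frame of caddy between -0.086 and 0.086 m and z of brush_a in the frame of caddy between -0.002 and 0.042 m and linear speed of each of brush_a, brush_b, pumice, soap below 0.03 m/s and x of brush_b in the frame of caddy between -0.105 and -0.004 m and y of brush_b in the frame of caddy between -0.086 and 0.086 m and z of brush_b in the frame of caddy between -0.002 and 0.042 m and x of pumice in the frame of caddy between -0.105 and -0.004 m and y of pumice in the frame of caddy between -0.086 and 0.086 m and z of pumice in the frame of caddy between -0.002 and 0.042 m and x of soap in the frame of caddy between -0.105 and -0.004 m and y of soap in the frame of caddy between -0.086 and 0.086 m and z of soap in the frame of caddy between -0.002 and 0.042 m); the robot touches nothing.
It fails at once if the pump was pressed (more than 5 mm) before the drip tray hung under it (value of joint pump above 0.005 m and (distance between tray_slot_left and tray_bolt_left above 0.01 m or distance between tray_slot_right and tray_bolt_right above 0.01 m)).
It fails at once if a bystander was knocked over (angle between any of paint_tin, lube_can, wax_jar's own z axis and vertical above 0.6 rad).
Of brush_a, brush_b, pumice, soap only 2 to 4 are there at a start; the rules pass over those that are not, and their reading is None.
At some moment in a run one of brush_a, brush_b, pumice, soap may be knocked a few centimetres aside while the robot is not near it.
It also fails if it takes over 210 s, if anything falls off the work surface, if the arm or the gripper's body presses on something with over 40 N, if the wrist force passes 120 N, or if a joint passes its speed limit or range.

ROBOT

A 7-joint arm with a two-finger parallel gripper is mounted at the origin on the work surface. World frame = base frame: x ahead of the robot, y to its left, z up, the work surface at z = 0. Lengths are in m, angles in rad, forces in N, time in s.
With the tool pointing down it reaches from about 0.425 to 1.025 m from the base axis. Payload 9.4 kg.
Tool frame: the origin (TCP) lies at the very end of the fingers, on their centre line; the grasp point (between the pads) lies 19 mm behind it; y points along the fingers, z is the direction in which the jaws open and shut, and the axes are right-handed (so a half turn about y gives the same grasp; the last joint's range is limited). The gripper opens to 85 mm and grips with 20 to 120 N. Pads are 22 mm wide; open, the fingers measure 114 mm over their backs; the gripper's body (76 mm by 85 mm) begins 54 mm behind the grasp point. The pads swing forward as they close: fully open they stand 13 mm farther back than shut.
Start: joints at [-1.297, 0.599, -0.003, 1.599, 0.002, 0.943, -0.08], TCP at [0.249, 0.681, 0.231] pointing down, gripper open.
Joint ranges: [-2.57, 2.57], [-0.35, 1.97], [-1.29, 1.29], [0.11, 2.56], [-1.05, 4.19], [0.11, 1.86], [-2.63, 2.63]. Speed limits (rad/s): [2.22, 2.22, 3.01, 3.01, 3.14, 3.14, 3.14].

INTERFACE

Orientations are given as a unit quaternion [x, y, z, w].
In Python, from bench import r gives the robot as it stands. The module is installed in compiled form; this text tells all that it offers.
- The arm moves only by the tool carry_out, never from a script. Its argument "targets" is a list of rows, each a list of 2 entries, a list of its own where there are three numbers: the shift along the world's x, y, z in units of 30 mm (1.0 is 30 mm), then the turn about the world's z in degrees. A call has 1 to 5 rows; each row is the pose to reach, as a shift and turn from the pose measured when the call began; what a row does not reach only later rows make up. A row lasts 1/10 s, in which the tool goes at most 50 mm and 8.59 degrees, less where a joint would pass 70% of its speed; a pose out of reach is approached as far as the arm can. A call with a gripper value outside its range is refused whole. "gripper" is the opening, from 0 (shut) to 1 (fully open), set as the call begins (left out, the last holds). The fingers move at their own pace and stop on an object; "force" is the grip in N (left out, the last holds). Time passes only in rows, so rows that repeat a pose let the fingers close. It gives the time, the measured TCP pose, the force and the opening at its end, in the units of the state.
- r.get_obs(): the state, without advancing time (a new reading comes with each control period).
- r.capture(name): name is "side" or "top"; returns the picture (400x640x3 uint8, red, green, blue); there is no depth.
- r.calibration(name): a dict with "camera_matrix" (3x3 intrinsics, pixels), "R" (3x3) and "t" (3): a world point X has camera coordinates R X + t. Camera axes: x right, y down, z forward; pixel columns grow to the right and rows downward; lengths in m; the calibration is good to about 2 mm. A picture is of the moment at which its call begins. calibration takes no time and is no camera call.
- r.hand_in(): hands the job in, once; it reports no verdict.
The state is a dict: "time": time; "joints": joint angles; "joint_velocities": joint speeds; "joint_torque": joint torques, N m; "tcp_pos": TCP position; "orientation": TCP orientation; "ft_force": force on the tool from outside, world axes, zero at the start; "moment": the same for the moment, N m; "width": finger opening in m.
Only numpy, scipy, OpenCV 4.12 (cv2) and the standard library are available. Lean on these libraries where they do the work, as an engineer would, in place of code of your own. Each camera call takes 0.05 s, during which the arm holds its last target.

## Working session

There is one attempt and no reset: what is moved stays moved. The work goes in short steps, Python scripts to look and compute and a tool call to move; the robot and the scene stay as the last step left them, time stands still between calls to the robot, and variables do not carry over. Pictures are saved under pics/ and viewed, and the job is handed in when it is done.

Besides the shell and the picture viewer there is one more tool, called after "Call:" by a JSON object that holds its "method" and its "body", one argument or row to a line. carry_out: Moves the arm, as the interface text tells. Its arguments: {"type":"object","properties":{"targets":{"type":"array"},"gripper":{"type":"number"},"force":{"type":"number"}},"required":["targets"]}

```bash
mkdir -p pics; ls; python3 - <<'E'
from bench import r
import cv2
o=r.get_obs();print(o)
for n in("side","top"):
    c=r.calibration(n);print(n,c)
    cv2.imwrite(f"pics/{n}0.png",r.capture(n)[:,:,::-1])
E
```

```text
pics
{'time': 0.0, 'joints': array([-1.29667834,  0.60013847, -0.00253465,  1.60014588,  0.00181614,
        0.94292971, -0.07982442]), 'joint_velocities': array([-1.08539644e-03,  7.72069177e-05, -2.14063223e-03, -7.90157764e-04,
       -4.78541051e-04,  1.46749130e-03, -1.48701219e-03]), 'joint_torque': array([-1.38146326e-03, -7.76440644e+01,  1.56387314e+00, -2.58010340e+01,
        1.21789280e-02,  9.14023927e-03, -2.81282377e-05]), 'tcp_pos': array([0.24901527, 0.68037068, 0.23040175]), 'orientation': array([ 0.6968295 , -0.12342682,  0.12334332, -0.69568735]), 'ft_force': array([-0.60333667,  0.06277568,  0.56614347]), 'moment': array([ 0.01357936, -0.02493743,  0.0439475 ]), 'width': 0.0855500241161986}
side {'camera_matrix': array([[419.77470513,   0.        , 309.68558653],
       [  0.        , 419.77470513, 195.99651101],
       [  0.        ,   0.        ,   1.        ]]), 'R': array([[ 0.99144825, -0.13008329, -0.01042574],
       [-0.08498709, -0.58298033, -0.80802916],
       [ 0.09903309,  0.80200516, -0.58905023]]), 't': array([-0.54496257,  0.12118523,  1.36808114])}
top {'camera_matrix': array([[463.59724202,   0.        , 309.70524926],
       [  0.        , 463.59724202, 193.54341382],
       [  0.        ,   0.        ,   1.        ]]), 'R': array([[-0.02228564, -0.99974347, -0.00404175],
       [-0.99391254,  0.0225916 , -0.10783076],
       [ 0.10789441,  0.00161406, -0.99416105]]), 't': array([-0.04187839,  0.55566043,  1.37906521])}
```

View pics/side0.png

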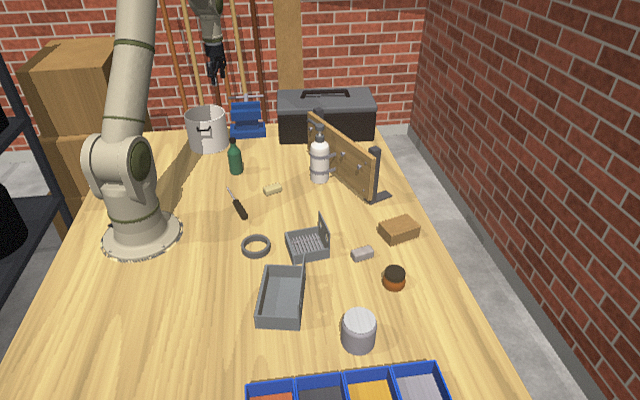

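View pics/top0.png

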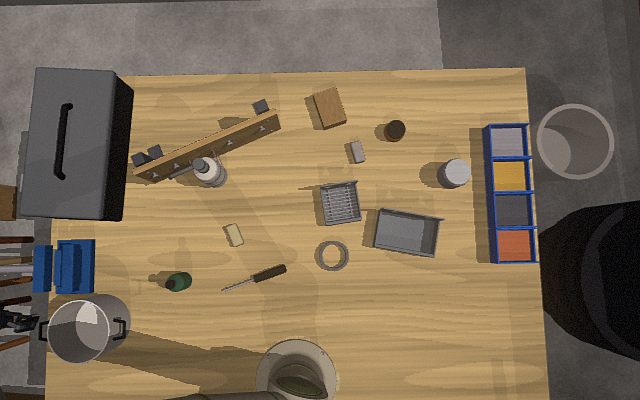

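```bash
cat > h.py <<'E'
from bench import r
import numpy as np, cv2
from scipy.optimize import least_squares
C={n:r.calibration(n) for n in("side","top")}
def proj(n,X):
    c=C[n];X=np.atleast_2d(X);p=X@np.array(c["R"]).T+c["t"];q=p@np.array(c["camera_matrix"]).T
    return q[:,:2]/q[:,2:]
def tri(ps,pt):
    P=[np.array(C[n]["camera_matrix"])@np.c_[C[n]["R"],C[n]["t"]] for n in("side","top")]
    X=cv2.triangulatePoints(P[0],P[1],np.array(ps,float).reshape(2,1),np.array(pt,float).reshape(2,1))
    return (X[:3]/X[3]).ravel()
def atz(n,p,z):
    c=C[n];R=np.array(c["R"]);o=-R.T@c["t"];d=R.T@np.linalg.inv(c["camera_matrix"])@np.array([p[0],p[1],1.])
    return o+d*(z-o[2])/d[2]
def crop(img,x0,y0,w,h,s,name,grid=10):
    a=cv2.resize(img[y0:y0+h,x0:x0+w,::-1],None,fx=s,fy=s,interpolation=cv2.INTER_CUBIC)
    for x in range((x0//grid+1)*grid,x0+w,grid):
        cv2.line(a,((x-x0)*s,0),((x-x0)*s,4),(0,0,255),1);cv2.putText(a,str(x),((x-x0)*s-8,14),0,.33,(0,0,255),1)
    for y in range((y0//grid+1)*grid,y0+h,grid):
        cv2.line(a,(0,(y-y0)*s),(4,(y-y0)*s),(0,0,255),1);cv2.putText(a,str(y),(5,(y-y0)*s+4),0,.33,(0,0,255),1)
    cv2.imwrite("pics/"+name,a)
def pose(xy,yaw,P,z=0):
    P=np.atleast_2d(P);c,s=np.cos(yaw),np.sin(yaw)
    return np.c_[xy[0]+c*P[:,0]-s*P[:,1],xy[1]+s*P[:,0]+c*P[:,1],z+P[:,2]]
def fit(obs,x0,fixz=True):
    # obs: list (cam, (u,v), local point); yields x,y,yaw,z
    def f(q):
        return np.concatenate([proj(n,pose(q[:2],q[2],[L],0 if fixz else q[3]))[0]-p for n,p,L in obs])
    s=least_squares(f,x0[:3] if fixz else x0,loss='soft_l1')
    return s.x,f(s.x).reshape(-1,2)
E
python3 - <<'E'
import cv2
from h import crop
s=cv2.imread("pics/side0.png")[:,:,::-1];t=cv2.imread("pics/top0.png")[:,:,::-1]
crop(s,240,205,130,130,6,"c1.png");crop(t,310,170,140,95,5,"c2.png")
crop(s,295,100,110,110,5,"c3.png");crop(t,125,95,160,100,5,"c4.png")
E
```

```text
(no output)
```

View pics/c1.png

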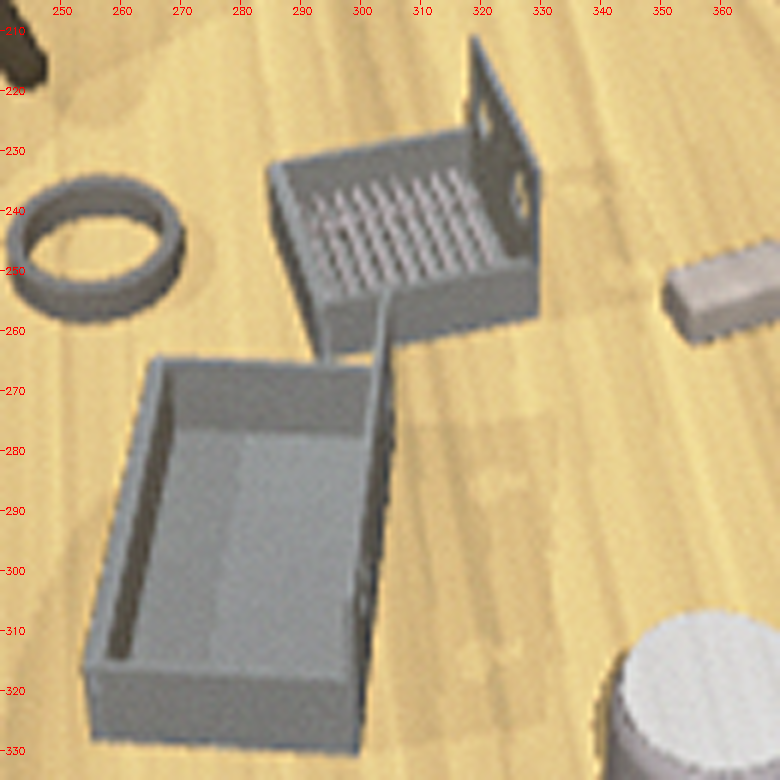

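View pics/c2.png

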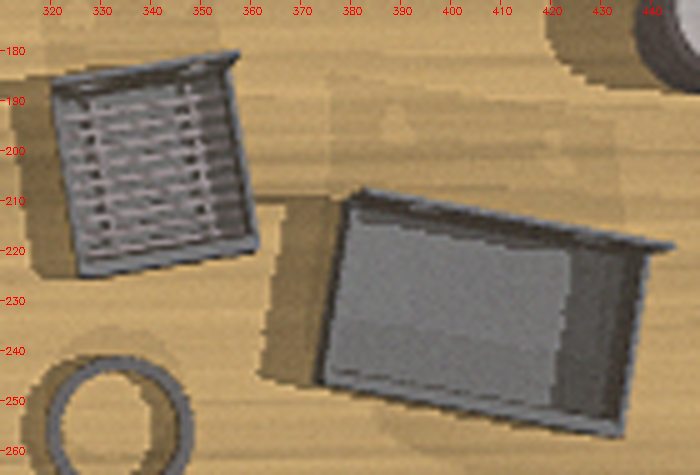

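View pics/c3.png

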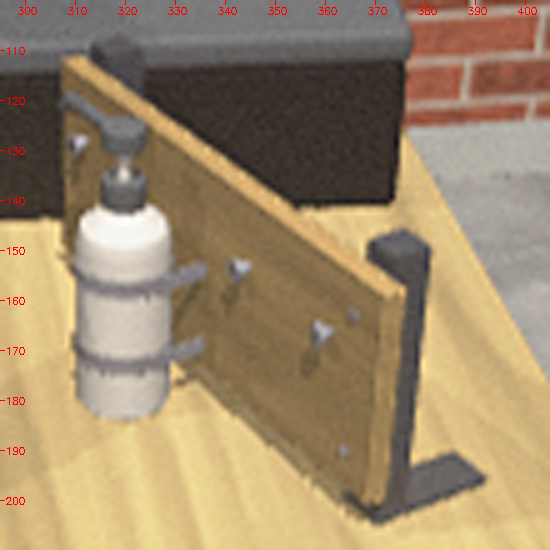

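View pics/c4.png

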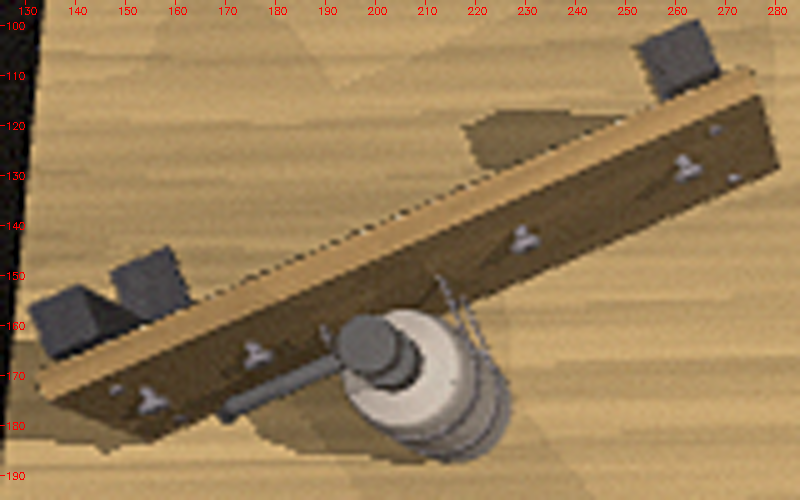

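```bash
cat > fit0.py <<'E'
from h import *
def rep(name,obs,x0,off):
    obs=[(n,np.array(p)-off,np.array(L)/1000) for n,p,L in obs]
    for fz in(True,False):
        q,e=fit(obs,x0,fz);print(name,fz,np.round(q,4),np.degrees(q[2]).round(1));
    print(np.round(e,1).tolist())
for off in(.4,):
  rep("tray",[("side",(285.5,232.5),(-115,55,40)),("side",(318.5,211),(0,55,100)),("side",(329.5,234),(0,-55,100)),("side",(295,266),(-115,-55,0)),("side",(329.5,258),(0,-55,0)),
   ("top",(320.5,187),(0,55,100)),("top",(357.5,181),(0,-55,100)),("top",(326,225.5),(-115,55,40)),("top",(361.5,219.5),(-115,-55,40))],[.5,-.1,.3,0],off)
  rep("caddy",[("side",(265.5,264.5),(-115,90,50)),("side",(254,316.5),(-115,-90,50)),("side",(255.5,329),(-115,-90,0)),("side",(299.5,331),(0,-90,0)),("side",(304.8,254),(0,90,100)),
   ("top",(382.5,207.5),(0,90,100)),("top",(444.5,219),(0,-90,100)),("top",(374,247),(-115,90,50)),("top",(434,257.5),(-115,-90,50))],[.5,-.3,-.2,0],off)
  rep("rack",[("side",(358,167),(-11,-191,145)),("side",(342,154),(-11,-91,145)),("side",(310.5,129),(-11,136,145)),("side",(321,126),(-48,0,230)),("side",(369,204),(0,-245,30)),
   ("top",(262,128.5),(-11,-191,145)),("top",(229.5,143),(-11,-91,145)),("top",(176,166),(-11,72,145)),("top",(154,176),(-11,136,145)),("top",(199,164.5),(-48,0,230)),("top",(280.5,129),(0,-245,30)),("top",(155,183.5),(0,175,30)),("top",(133.5,175),(0,175,200)),("top",(276.5,114),(0,-245,200))],[.7,.2,.4,0],off)
E
python3 fit0.py
```

```text
tray True [ 0.5763 -0.14    0.1424] 8.2
tray False [ 0.577  -0.138   0.1422 -0.006 ] 8.1
[[-1.3, 0.1], [1.0, 0.1], [0.9, -0.4], [-2.0, 0.1], [0.3, 0.5], [-0.5, -0.7], [-0.2, -0.8], [-0.0, 0.7], [0.5, 0.8]]
caddy True [ 0.4848 -0.3531 -0.1995] -11.4
caddy False [ 0.4848 -0.3515 -0.2026 -0.0064] -11.6
[[-0.3, -0.0], [-0.3, 0.0], [-0.1, 0.1], [0.8, 0.5], [0.5, -0.6], [0.2, 0.2], [-0.1, -0.2], [-0.2, -0.0], [-0.2, 0.5]]
rack True [0.6648 0.2572 0.3924] 22.5
rack False [ 0.6659  0.2591  0.3925 -0.0065] 22.5
[[1.1, 0.3], [0.7, 0.5], [0.3, 0.3], [-0.3, -0.7], [-0.2, -2.3], [-0.0, 1.6], [0.1, 1.0], [0.4, 0.9], [1.3, -0.1], [-1.5, -1.2], [0.1, 0.1], [-0.2, -0.2], [0.1, 0.0], [-0.1, -0.3]]
```

```bash
cat > ov.py <<'E'
from h import *
def box(a,b):
    return [((x,y,z),(x2,y2,z2)) for (x,y,z) in [(i,j,k) for i in(a[0],b[0]) for j in(a[1],b[1]) for k in(a[2],b[2])] for (x2,y2,z2) in [(i,j,k) for i in(a[0],b[0]) for j in(a[1],b[1]) for k in(a[2],b[2])] if ((x!=x2)+(y!=y2)+(z!=z2))==1 and (x,y,z)<(x2,y2,z2)]
TRAY=box((-115,-55,0),(0,55,40))+box((-4,-55,0),(0,55,100))
CAD=box((-115,-90,0),(0,90,50))+box((-4,-90,0),(0,90,100))
RACK=[((0,-245,200),(0,175,200)),((0,-245,30),(0,175,30)),((0,-245,30),(0,-245,200)),((0,175,30),(0,175,200))]+[s for y in(72,136,-91,-191) for s in box((-13,y-6,139),(-8,y+6,151))]
def draw(img,n,M,q,z=0,col=(255,0,0),x0=0,y0=0,s=1):
    for a,b in M:
        p=proj(n,pose(q[:2],q[2],np.array([a,b])/1000,z));p=((p+.5-[x0,y0])*s-.5)
        cv2.line(img,*[tuple(int(round(v*8)) for v in k) for k in p],col,1,cv2.LINE_AA,3)
def view(img,n,x0,y0,w,h,s,name,items):
    a=cv2.resize(img[y0:y0+h,x0:x0+w],None,fx=s,fy=s,interpolation=cv2.INTER_CUBIC)
    for M,q,z,col in items: draw(a,n,M,q,z,col,x0,y0,s)
    cv2.imwrite("pics/"+name,a[:,:,::-1])
E
python3 - <<'E'
from ov import *
s=cv2.imread("pics/side0.png")[:,:,::-1];t=cv2.imread("pics/top0.png")[:,:,::-1]
it=[(TRAY,(.5763,-.14,.1424),0,(255,0,0)),(CAD,(.4848,-.3531,-.1995),0,(0,255,0)),(RACK,(.6648,.2572,.3924),0,(255,0,255))]
view(s,"side",240,100,160,240,3,"d1.png",it);view(t,"top",120,95,335,170,2,"d2.png",it)
crop(s,220,170,220,120,3,"d3.png",20);crop(t,215,80,200,180,3,"d4.png",20)
o=r.get_obs()
from scipy.spatial.transform import Rotation as R
print(R.from_quat(o["orientation"]).as_matrix().round(3))
E
```

```text
[[ 0.939 -0.     0.344]
 [-0.344 -0.001  0.939]
 [ 0.    -1.    -0.001]]
```

View pics/d1.png

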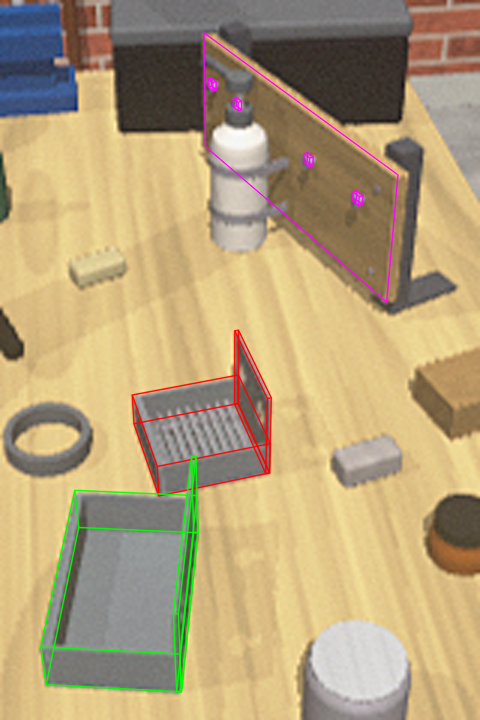

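View pics/d2.png

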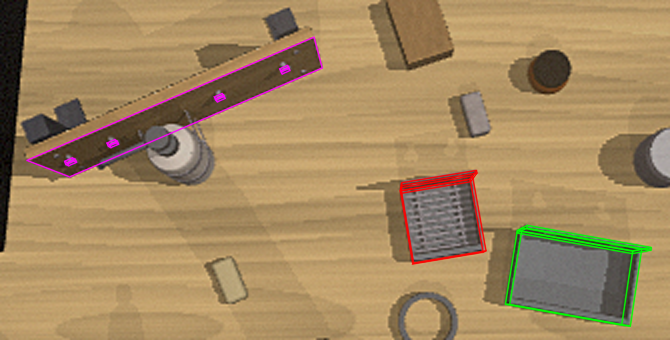

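View pics/d3.png

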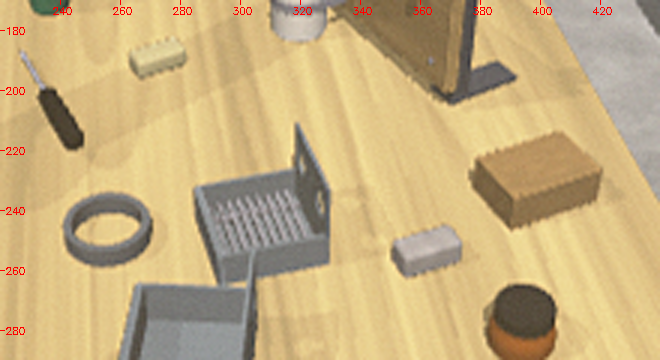

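View pics/d4.png

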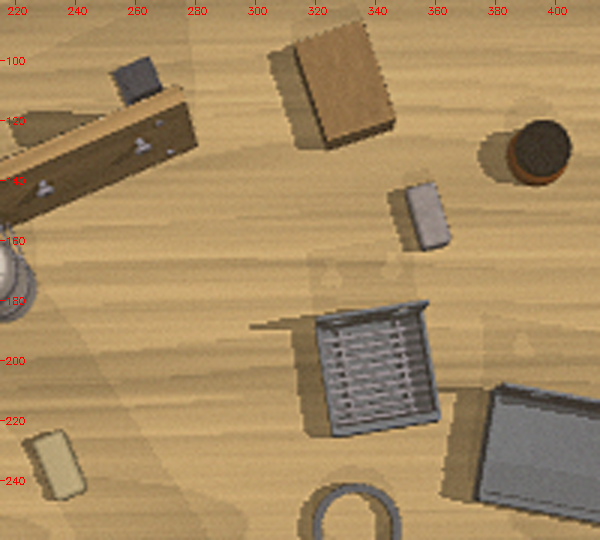

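Call:
{"method": "carry_out", "body": {
  "targets": [
    [[6.7,-4.3,0.7],-35],
    [[6.7,-4.3,0.7],-35],
    [[6.7,-4.3,0.7],-35],
    [[6.7,-4.3,0.7],-35],
    [[6.7,-4.3,0.7],-35]
  ],
  "gripper": 1
}}

```text
time: 0.6
tcp_pos: [0.4526, 0.5491, 0.2515]
orientation: [0.626, -0.329, 0.329, -0.625]
ft_force: [0.2, -0.8, 0.4]
width: 0.0854
```

Call:
{"method": "carry_out", "body": {
  "targets": [
    [[0,-8,0],-26.7],
    [[0,-8,0],-26.7],
    [[0,-8,0],-26.7],
    [[0,-8,0],-26.7],
    [[0,-8,0],-26.7]
  ]
}}

```text
time: 1.1
tcp_pos: [0.4521, 0.3062, 0.2513]
orientation: [0.533, -0.465, 0.466, -0.531]
ft_force: [1.2, 0.4, 0.2]
width: 0.0852
```

Call:
{"method": "carry_out", "body": {
  "targets": [
    [[0,-8,0],0],
    [[0,-8,0],0],
    [[0,-8,0],0],
    [[0,-8,0],0],
    [[0,-8,0],0]
  ]
}}

```text
time: 1.6
tcp_pos: [0.4515, 0.0637, 0.2514]
orientation: [0.533, -0.465, 0.466, -0.531]
ft_force: [1.1, -0.4, 0.3]
width: 0.0854
```

Call:
{"method": "carry_out", "body": {
  "targets": [
    [[0,-7,0],0],
    [[0,-7,0],0],
    [[0,-7,0],0],
    [[0,-7,0],0],
    [[0,-7,0],0]
  ],
  "gripper": 0.5
}}

```text
time: 2.1
tcp_pos: [0.4507, -0.1515, 0.2517]
orientation: [0.532, -0.467, 0.468, -0.529]
ft_force: [-0.6, 1.5, 0.0]
width: 0.0429
```

```bash
cat >> h.py <<'E'
from scipy.spatial.transform import Rotation as Ro
def st():
    o=r.get_obs();m=Ro.from_quat(o["orientation"]).as_matrix()
    print("t",round(o["time"],2),"tcp",o["tcp_pos"].round(4),"jawyaw",np.degrees(np.arctan2(m[1,2],m[0,2])).round(2),"F",o["ft_force"].round(1),"M",o["moment"].round(2),"w",round(o["width"],4),"tilt",m[:,1].round(3),"J",o["joints"].round(2));return o
E
python3 - <<'E'
from ov import *
o=st()
g=pose((.5763,-.14),.1424,[-.110,0,0])[0];print(g,(g-o["tcp_pos"])/.03)
s=r.capture("side");t=r.capture("top")
it=[(TRAY,(.5763,-.14,.1424),0,(255,0,0)),(CAD,(.4848,-.3531,-.1995),0,(0,255,0))]
view(s,"side",190,100,200,200,3,"e1.png",it);view(t,"top",270,130,200,140,4,"e2.png",it)
E
```

```text
t 2.1 tcp [ 0.4507 -0.1515  0.2517] jawyaw 7.27 F [-0.6  1.5  0. ] M [0.01 0.   0.  ] w 0.0429 tilt [-0.001 -0.004 -1.   ] J [-0.14  0.29  0.43  2.15 -0.17  0.73  0.54]
[ 0.46741339 -0.15561112  0.        ] [ 0.55822028 -0.13725256 -8.38895327]
```

View pics/e1.png

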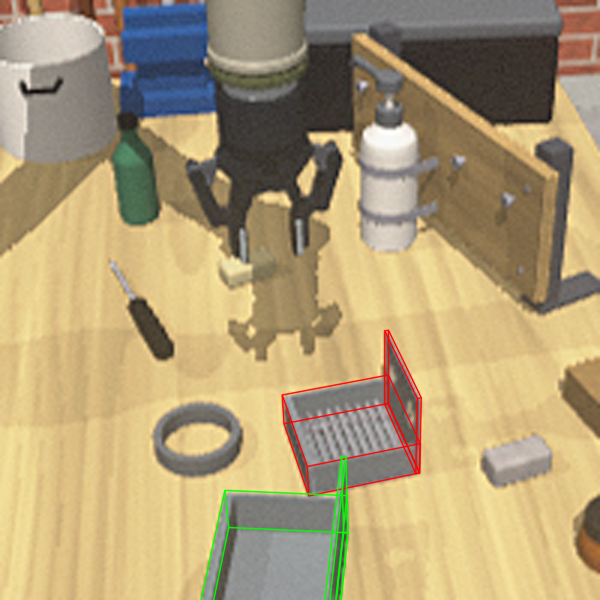

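View pics/e2.png

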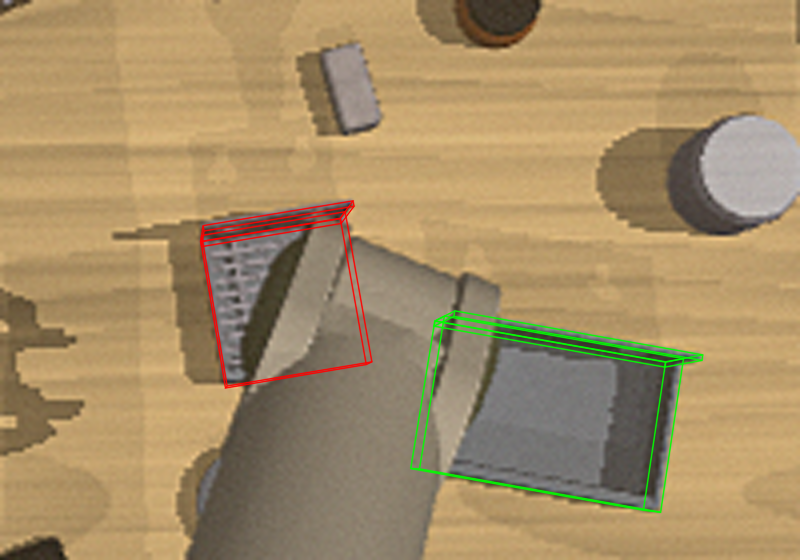

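Call:
{"method": "carry_out", "body": {
  "targets": [
    [[0.56,-0.14,-1.5],0.9],
    [[0.56,-0.14,-3.1],0.9],
    [[0.56,-0.14,-4.6],0.9],
    [[0.56,-0.14,-6.2],0.9],
    [[0.56,-0.14,-6.2],0.9]
  ]
}}

```text
time: 2.7
tcp_pos: [0.465, -0.1499, 0.0602]
orientation: [0.538, -0.465, 0.459, -0.533]
ft_force: [0.2, 0.1, -0.3]
width: 0.0428
```

```bash
python3 - <<'E'
from ov import *
o=st()
g=pose((.5763,-.14),.1424,[-.110,0,0])[0];print((g-o["tcp_pos"])/.03)
s=r.capture("side")
it=[(TRAY,(.5763,-.14,.1424),0,(255,0,0))]
view(s,"side",230,170,150,120,5,"f1.png",[])
E
```

```text
t 2.7 tcp [ 0.465  -0.1499  0.0602] jawyaw 8.4 F [ 0.2  0.1 -0.3] M [ 0.03 -0.04  0.  ] w 0.0428 tilt [-0.012  0.    -1.   ] J [ 0.06  0.62  0.2   2.27 -0.4   0.29  0.75]
[ 0.0792444  -0.19115252 -2.00620275]
```

View pics/f1.png

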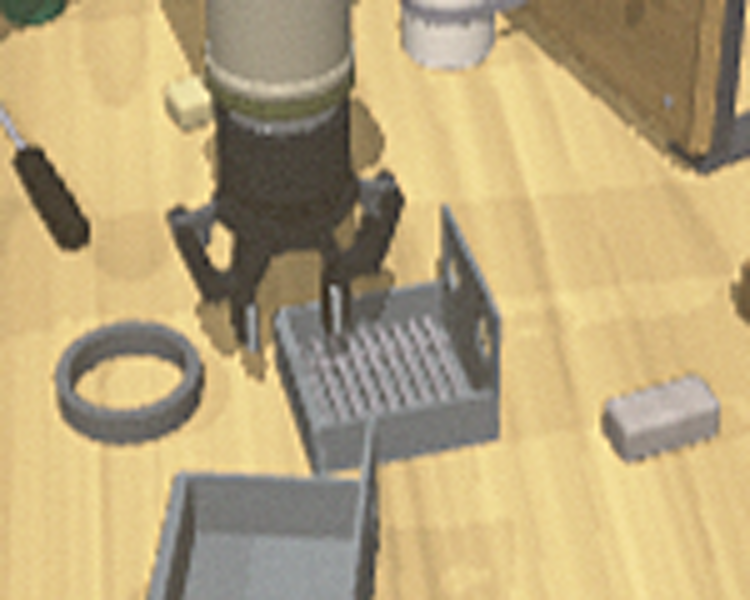

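Call:
{"method": "carry_out", "body": {
  "targets": [
    [[0.08,-0.19,-0.5],0],
    [[0.08,-0.19,-1.0],0],
    [[0.08,-0.19,-1.4],0],
    [[0.08,-0.19,-1.4],0]
  ]
}}

```text
time: 3.15
tcp_pos: [0.4692, -0.1558, 0.0221]
orientation: [0.537, -0.464, 0.46, -0.533]
ft_force: [-0.6, -0.2, -0.9]
width: 0.0425
```

```bash
python3 - <<'E'
from h import *
st()
E
```

```text
t 3.15 tcp [ 0.4692 -0.1558  0.0221] jawyaw 8.4 F [-0.6 -0.2 -0.9] M [ 0.    0.05 -0.05] w 0.0425 tilt [-0.007 -0.001 -1.   ] J [ 0.11  0.7   0.13  2.27 -0.43  0.2   0.78]
```

Call:
{"method": "carry_out", "body": {
  "targets": [
    [[-0.04,0,-0.12],0],
    [[-0.04,0,-0.12],0]
  ]
}}

```text
time: 3.35
tcp_pos: [0.4683, -0.1556, 0.0194]
orientation: [0.537, -0.463, 0.46, -0.534]
ft_force: [0.3, 0.5, -0.1]
width: 0.0427
```

Call:
{"method": "carry_out", "body": {
  "targets": [
    [[0,0,0],0],
    [[0,0,0],0],
    [[0,0,0],0],
    [[0,0,0],0],
    [[0,0,0],0]
  ],
  "gripper": 0,
  "force": 90
}}

```text
time: 3.85
tcp_pos: [0.4686, -0.1557, 0.0201]
orientation: [0.537, -0.463, 0.461, -0.534]
ft_force: [-2.1, 0.8, 10.7]
width: 0.0084
```

```bash
python3 - <<'E'
from h import *
st()
E
```

```text
t 3.85 tcp [ 0.4686 -0.1557  0.0201] jawyaw 8.39 F [-2.1  0.8 10.7] M [ 0.17  0.01 -0.18] w 0.0084 tilt [-0.005 -0.001 -1.   ] J [ 0.12  0.7   0.13  2.27 -0.43  0.19  0.78]
```

Call:
{"method": "carry_out", "body": {
  "targets": [
    [[0,0,0.5],0],
    [[0,0,1.5],0],
    [[0,0,2.5],0],
    [[0,0,4],0],
    [[0,0,4],0]
  ]
}}

```text
time: 4.35
tcp_pos: [0.4702, -0.1564, 0.1442]
orientation: [0.535, -0.462, 0.463, -0.535]
ft_force: [1.3, 0.2, -3.4]
width: 0.0078
```

```bash
python3 - <<'E'
from ov import *
o=st()
s=r.capture("side");t=r.capture("top")
crop(s,220,130,150,120,5,"g1.png");crop(t,290,150,140,120,5,"g2.png")
E
```

```text
t 4.35 tcp [ 0.4702 -0.1564  0.1442] jawyaw 8.36 F [ 1.3  0.2 -3.4] M [-0.08  0.02 -0.02] w 0.0078 tilt [ 0.001 -0.002 -1.   ] J [-0.04  0.48  0.34  2.22 -0.33  0.49  0.71]
```

View pics/g1.png

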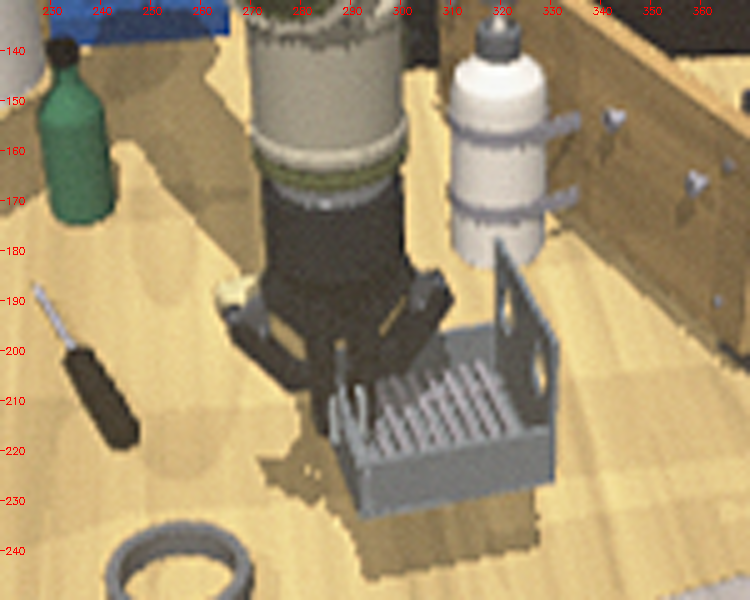

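View pics/g2.png

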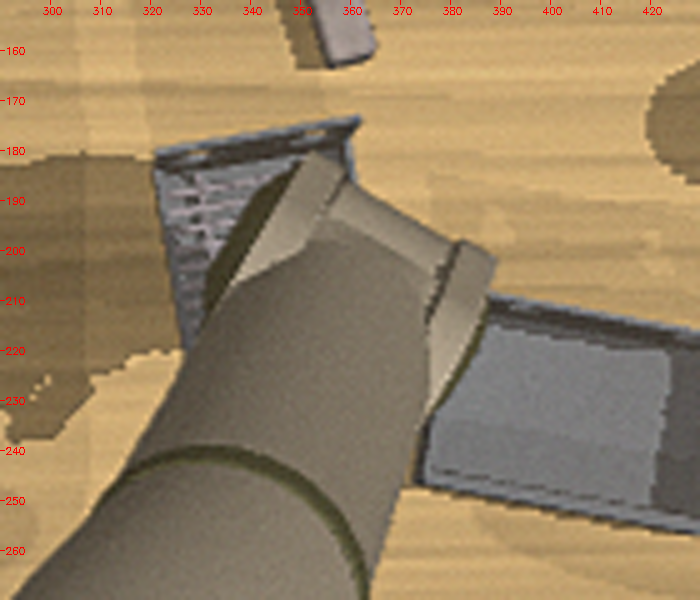

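```bash
cat >> h.py <<'E'
def P6(q,P): # x,y,z,yaw,pitch,roll
    return Ro.from_euler("ZYX",q[3:6]).apply(np.atleast_2d(P))+q[:3]
def fit6(obs,x0,nd=5,off=.4):
    def f(q):
        q=np.r_[q,x0[nd:]]
        return np.concatenate([proj(n,P6(q,[np.array(L)/1000]))[0]-(np.array(p)-off) for n,p,L in obs])
    s=least_squares(f,x0[:nd],loss='soft_l1');q=s.x
    print("xyz",q[:3].round(4),"deg",np.degrees(q[3:]).round(1));print(f(q).reshape(-1,2).round(1).tolist());return np.r_[q,x0[nd:]]
E
python3 - <<'E'
from h import *
ob=[("side",(319,178.5),(0,55,100)),("side",(331,199),(0,-55,100)),("side",(330,226.5),(0,-55,0)),("side",(293,234),(-115,-55,0)),("side",(292,221.5),(-115,-55,40)),("top",(321,180),(0,55,100)),("top",(361.5,174),(0,-55,100))]
fit6(ob,[.578,-.14,.12,.14,0,0])
fit6(ob,[.578,-.14,.12,.14,0,0],4)
E
```

```text
xyz [ 0.577  -0.1375  0.1193] deg [8.4 0.2]
[[0.7, -1.2], [0.4, -0.4], [0.6, 0.3], [-1.4, 0.2], [-0.9, 1.7], [-0.5, 0.4], [0.1, -0.6]]
xyz [ 0.5773 -0.1374  0.1194] deg [8.2]
[[0.7, -1.3], [0.3, -0.4], [0.7, 0.2], [-1.4, 0.2], [-0.9, 1.8], [-0.5, 0.4], [0.1, -0.5]]
```

```bash
python3 - <<'E'
from h import *
print("lube",atz("top",(176,282),.15),atz("top",(182,283),0.0), atz("side",(236,173),0))
E
```

```text
lube [0.30737384 0.31518273 0.15      ] [0.29282421 0.3404231  0.        ] [0.29875578 0.31975726 0.        ]
```

Call:
{"method": "carry_out", "body": {
  "targets": [
    [[-0.6,1.6,0],3],
    [[-1.0,3.2,0],6],
    [[-1.3,4.8,0],9],
    [[-1.3,6.4,0],12],
    [[-1.3,8,0],14]
  ]
}}

```text
time: 4.95
tcp_pos: [0.4282, 0.0861, 0.1393]
orientation: [0.59, -0.394, 0.391, -0.586]
ft_force: [1.5, -0.9, -2.8]
width: 0.008
```

Call:
{"method": "carry_out", "body": {
  "targets": [
    [[0,1.5,0],0],
    [[0,3,0],0],
    [[0,4.5,-0.5],0],
    [[0,6,-0.8],0],
    [[0,6,-0.8],0]
  ]
}}

```text
time: 5.45
tcp_pos: [0.4265, 0.2724, 0.1122]
orientation: [0.592, -0.392, 0.388, -0.587]
ft_force: [-0.5, -1.9, -2.3]
width: 0.0076
```

```bash
cat > chk.py <<'E'
from ov import *
import sys
RQ=(.6653,.258,.3925)
def loc(o,L):
    m=Ro.from_quat(o["orientation"]).as_matrix();y=np.arctan2(m[1,2],m[0,2])
    w=pose(o["tcp_pos"][:2],y,[L[0],L[1],0])[0][:2]; d=w-RQ[:2];c,s=np.cos(RQ[2]),np.sin(RQ[2])
    return np.array([c*d[0]+s*d[1],-s*d[0]+c*d[1]])*1000,np.degrees(y-RQ[2]),y,w
E
python3 - <<'E'
from chk import *
o=st();a,dy,y,w=loc(o,(.1087,.0015));print(a,dy)
s=r.capture("side");t=r.capture("top")
it=[(TRAY,(w[0],w[1],y),o["tcp_pos"][2]-.02,(255,0,0)),(RACK,RQ,0,(255,0,255))]
view(s,"side",230,80,170,130,4,"h1.png",it);view(t,"top",120,90,200,140,4,"h2.png",it)
E
```

```text
t 5.45 tcp [0.4265 0.2724 0.1122] jawyaw 23.02 F [-0.5 -1.9 -2.3] M [-0.2   0.1  -0.07] w 0.0076 tilt [-0.009 -0.003 -1.   ] J [-0.9   0.55  0.32  2.21 -0.4   0.45  0.14]
[-106.41977416  107.15630128] 0.5307821421935569
```

View pics/h1.png

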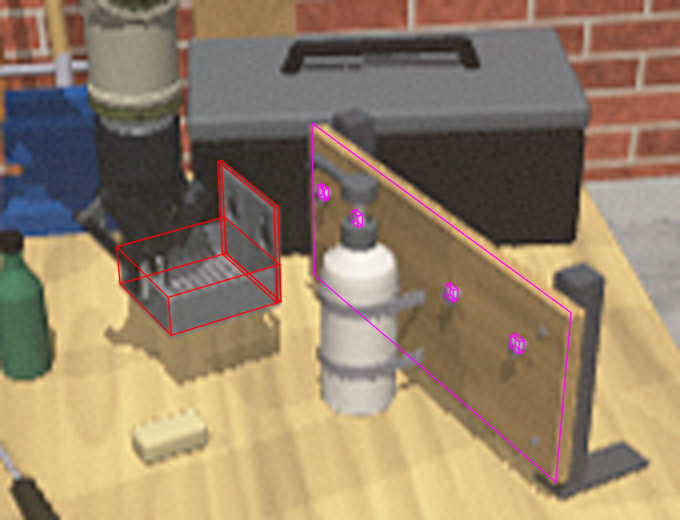

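View pics/h2.png

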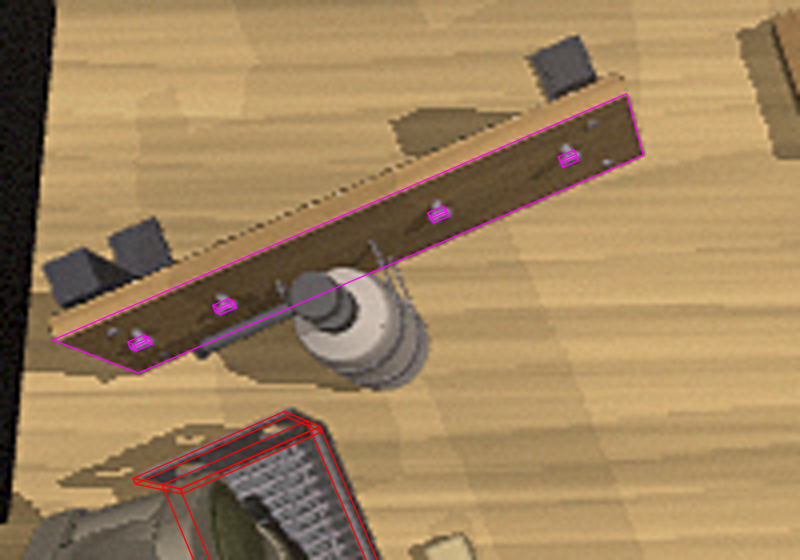

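Call:
{"method": "carry_out", "body": {
  "targets": [
    [[0.04,-0.1,-0.31],-0.5],
    [[0.8,0.25,-0.31],-0.5],
    [[1.6,0.55,-0.31],-0.5],
    [[2.38,0.87,-0.31],-0.5],
    [[2.38,0.87,-0.31],-0.5]
  ]
}}

```text
time: 6.05
tcp_pos: [0.5017, 0.2918, 0.1031]
orientation: [0.589, -0.396, 0.394, -0.584]
ft_force: [-0.6, -0.5, -2.8]
width: 0.0079
```

```bash
python3 - <<'E'
from chk import *
o=st();a,dy,y,w=loc(o,(.1087,.0015));print(a,dy)
s=r.capture("side");t=r.capture("top")
it=[(TRAY,(w[0],w[1],y),o["tcp_pos"][2]-.02,(255,0,0)),(RACK,RQ,0,(255,0,255))]
view(s,"side",270,85,80,80,8,"i1.png",[]);view(t,"top",130,130,120,90,6,"i2.png",[])
view(t,"top",130,130,120,90,6,"i3.png",it)
E
```

```text
t 6.05 tcp [0.5017 0.2918 0.1031] jawyaw 21.99 F [-0.6 -0.5 -2.8] M [-0.14  0.1  -0.02] w 0.0079 tilt [-0.006 -0.005 -1.   ] J [-0.85  0.63  0.33  2.05 -0.39  0.53  0.15]
[-29.49390541  94.30700319] -0.49848913666216826
```

View pics/i1.png

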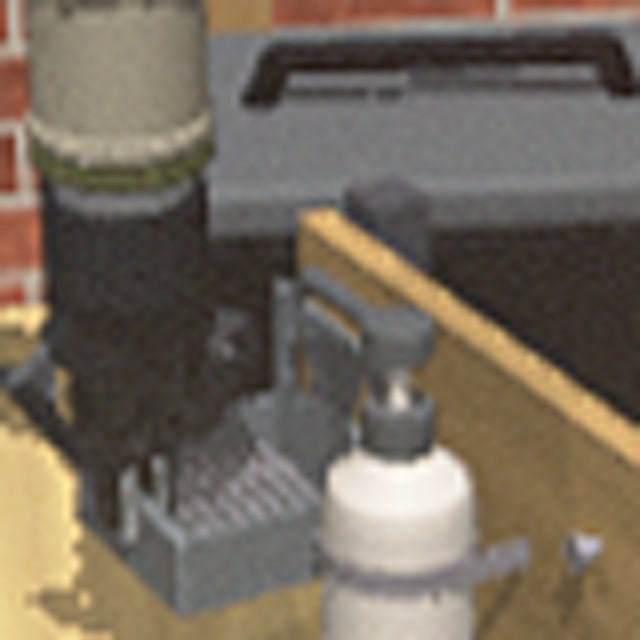

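View pics/i2.png

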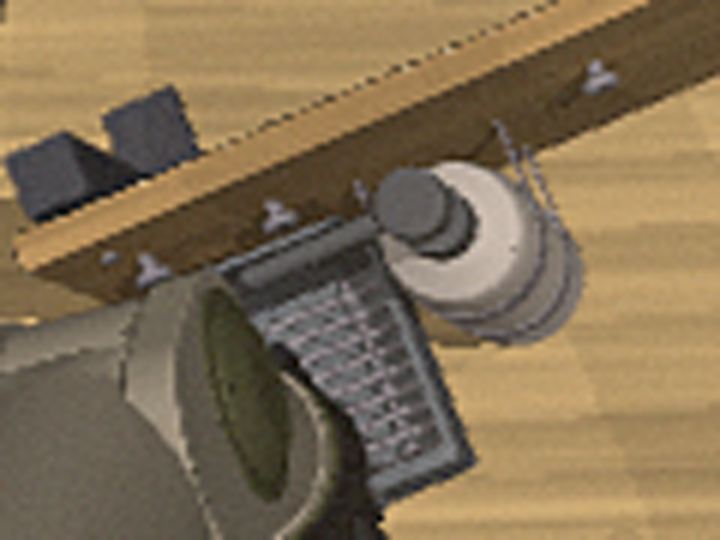

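View pics/i3.png

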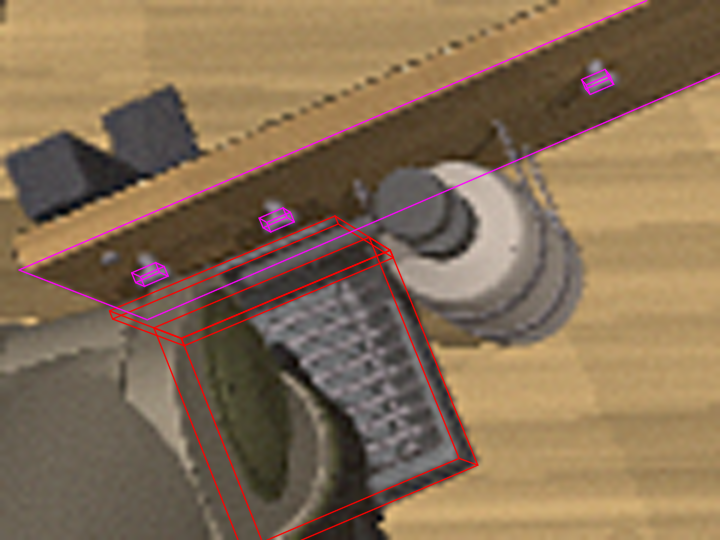

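Call:
{"method": "carry_out", "body": {
  "targets": [
    [[-0.13,0.31,0],0.5],
    [[-0.13,0.31,0],0.5],
    [[-0.13,0.31,0],0.5]
  ]
}}

```text
time: 6.45
tcp_pos: [0.4934, 0.2999, 0.1028]
orientation: [0.592, -0.395, 0.391, -0.584]
ft_force: [-0.2, -0.1, -3.2]
width: 0.0079
```

```bash
python3 - <<'E'
from chk import *
o=st();a,dy,y,w=loc(o,(.1087,.0015));print(a,dy)
s=r.capture("side");t=r.capture("top")
crop(t,130,130,120,90,6,"j2.png")
o=st();a,dy,y,w=loc(o,(.1087,.0015));print(a,dy)
E
```

```text
t 6.45 tcp [0.4934 0.2999 0.1028] jawyaw 22.55 F [-0.2 -0.1 -3.2] M [-0.07  0.11 -0.03] w 0.0079 tilt [-0.011 -0.006 -1.   ] J [-0.87  0.63  0.33  2.05 -0.39  0.53  0.14]
[-34.07971782 106.09179448] 0.0640220855270552
t 6.55 tcp [0.4939 0.2998 0.103 ] jawyaw 22.53 F [ 0.3 -0.4 -3.9] M [-0.03  0.14 -0.  ] w 0.0078 tilt [-0.01  -0.006 -1.   ] J [-0.87  0.63  0.33  2.05 -0.39  0.53  0.14]
[-33.67009191 105.72605268] 0.041578878109981496
```

View pics/j2.png

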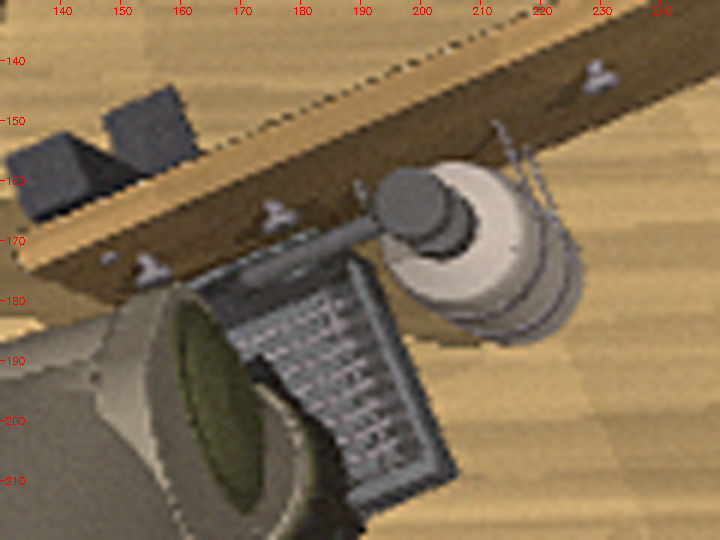

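```bash
python3 - <<'E'
from chk import *
c,s=np.cos(RQ[2]),np.sin(RQ[2])
def k(p,z,n="top"):
    w=atz(n,np.array(p)-.4,z);d=w[:2]-RQ[:2];return (np.array([c*d[0]+s*d[1],-s*d[0]+c*d[1]])*1000).round(1)
print("plate TR",k((183.5,168),.183),"exp -55; front R",k((206,209),.123))
for p in((176.3,166),(155,175),(230,143),(262.3,129)):print("bolt",k(p,.15))
E
```

```text
plate TR [-32.8  47.1] exp -55; front R [-151.5   44.3]
bolt [-10.7  69.7]
bolt [-10.3 133.8]
bolt [-11.  -93.3]
bolt [ -10.7 -192.3]
```

```bash
python3 - <<'E'
from chk import *
import numpy as np
t=r.capture("top").astype(float)
for i in range(5): t+=r.capture("top")
t=(t/6).clip(0,255).astype(np.uint8)
cv2.imwrite("pics/tavg.png",t[:,:,::-1])
crop(t,150,155,65,60,11,"k2.png",5);st()
E
```

```text
t 6.85 tcp [0.4943 0.2998 0.1029] jawyaw 22.51 F [ 0.9 -0.5 -3.4] M [-0.05  0.14  0.06] w 0.0077 tilt [-0.01  -0.006 -1.   ] J [-0.87  0.63  0.33  2.05 -0.39  0.53  0.14]
```

View pics/k2.png

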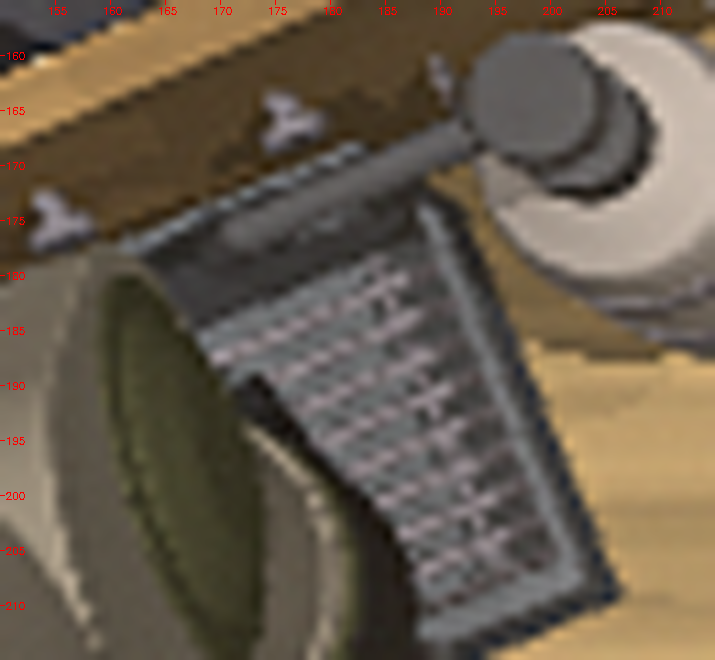

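```bash
python3 - <<'E'
from chk import *
c,s=np.cos(RQ[2]),np.sin(RQ[2])
def k(p,z,n="top"):
    w=atz(n,np.array(p)-.4,z);d=w[:2]-RQ[:2];return (np.array([c*d[0]+s*d[1],-s*d[0]+c*d[1]])*1000).round(1)
print(k((183.5,168),.183),k((203.8,207.3),.123),k((206.5,209.5),.083),k((190.5,175),.123),k((162,177.5),.183))
for p in((176.2,166),(154.8,175.2)):print(k(p,.15))
E
```

```text
[-32.8  47.1] [-144.6   48.2] [-147.    50.7] [-43.8  47.8] [-33.4 110.5]
[-10.6  70. ]
[-10.6 134.5]
```

Call:
{"method": "carry_out", "body": {
  "targets": [
    [[0.15,0.06,0],0],
    [[0.31,0.13,0],0],
    [[0.46,0.19,0],0],
    [[0.46,0.19,0],0]
  ]
}}

```text
time: 7.25
tcp_pos: [0.5091, 0.3059, 0.1029]
orientation: [0.592, -0.394, 0.391, -0.584]
ft_force: [-0.2, -0.2, -3.6]
width: 0.0074
```

```bash
python3 - <<'E'
from chk import *
o=st();a,dy,y,w=loc(o,(.1087,.0015));print(a,dy)
E
```

```text
t 7.25 tcp [0.5091 0.3059 0.1029] jawyaw 22.51 F [-0.2 -0.2 -3.6] M [-0.07  0.13 -0.01] w 0.0074 tilt [-0.009 -0.006 -1.   ] J [-0.86  0.64  0.34  2.02 -0.38  0.56  0.14]
[-17.33446445 105.51573483] 0.019418860598041817
```

Call:
{"method": "carry_out", "body": {
  "targets": [
    [[0.1,0.03,0],0],
    [[0.2,0.06,0],0],
    [[0.29,0.09,0],0],
    [[0.29,0.09,0],0]
  ]
}}

```text
time: 7.65
tcp_pos: [0.5183, 0.3087, 0.1029]
orientation: [0.591, -0.394, 0.391, -0.584]
ft_force: [0.2, 0.2, -2.7]
width: 0.0078
```

```bash
python3 - <<'E'
from chk import *
o=st();a,dy,y,w=loc(o,(.1087,.0015));print(a,dy)
E
```

```text
t 7.65 tcp [0.5183 0.3087 0.1029] jawyaw 22.5 F [ 0.2  0.2 -2.7] M [-0.05  0.17 -0.01] w 0.0078 tilt [-0.009 -0.006 -1.   ] J [-0.85  0.65  0.34  2.   -0.38  0.57  0.14]
[ -7.75779975 104.59375395] 0.011898543595751643
```

No contact: the heads are passing the holes. On to the board.

Call:
{"method": "carry_out", "body": {
  "targets": [
    [[0.09,0.04,0],0],
    [[0.18,0.07,0],0],
    [[0.24,0.1,0],0],
    [[0.24,0.1,0],0]
  ]
}}

```text
time: 8.05
tcp_pos: [0.5215, 0.3097, 0.1017]
orientation: [0.594, -0.396, 0.39, -0.582]
ft_force: [-10.9, -5.6, -3.3]
width: 0.008
```

```bash
python3 - <<'E'
from chk import *
o=st();a,dy,y,w=loc(o,(.1087,.0015));print(a,dy)
E
```

```text
t 8.05 tcp [0.5215 0.3097 0.1017] jawyaw 22.53 F [-10.9  -5.6  -3.3] M [-0.86  1.7   0.16] w 0.008 tilt [-0.017 -0.01  -1.   ] J [-0.85  0.66  0.34  1.98 -0.38  0.59  0.14]
[ -4.35657662 104.37231369] 0.040640775508846184
```

Call:
{"method": "carry_out", "body": {
  "targets": [
    [[0,0,-0.12],0],
    [[0,0,-0.24],0],
    [[0,0,-0.36],0],
    [[0,0,-0.36],0]
  ]
}}

```text
time: 8.45
tcp_pos: [0.5208, 0.3095, 0.0903]
orientation: [0.595, -0.396, 0.389, -0.581]
ft_force: [-4.9, -1.8, -1.7]
width: 0.0078
```

```bash
python3 - <<'E'
from chk import *
o=st();a,dy,y,w=loc(o,(.1087,.0015));print(a,dy)
s=r.capture("side");t=r.capture("top")
crop(t,130,140,100,75,7,"l2.png");crop(s,260,85,90,85,7,"l1.png")
E
```

```text
t 8.45 tcp [0.5208 0.3095 0.0903] jawyaw 22.55 F [-4.9 -1.8 -1.7] M [-0.18  0.75  0.1 ] w 0.0078 tilt [-0.019 -0.01  -1.   ] J [-0.84  0.67  0.33  1.99 -0.39  0.56  0.15]
[ -5.07968474 104.46941519] 0.05940372784107102
```

View pics/l2.png

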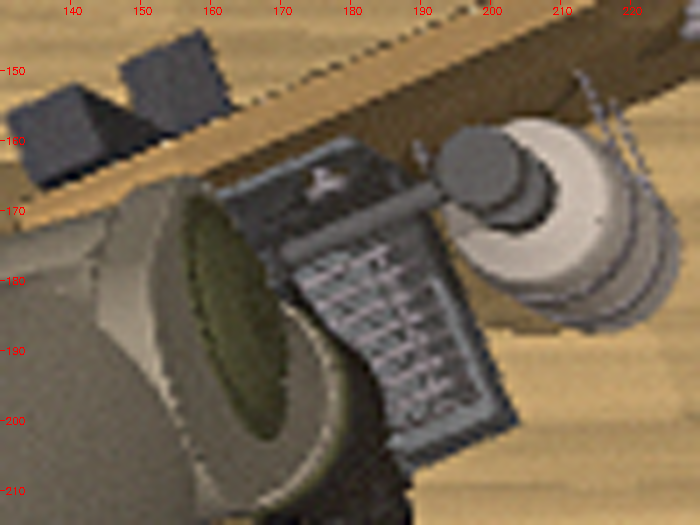

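View pics/l1.png

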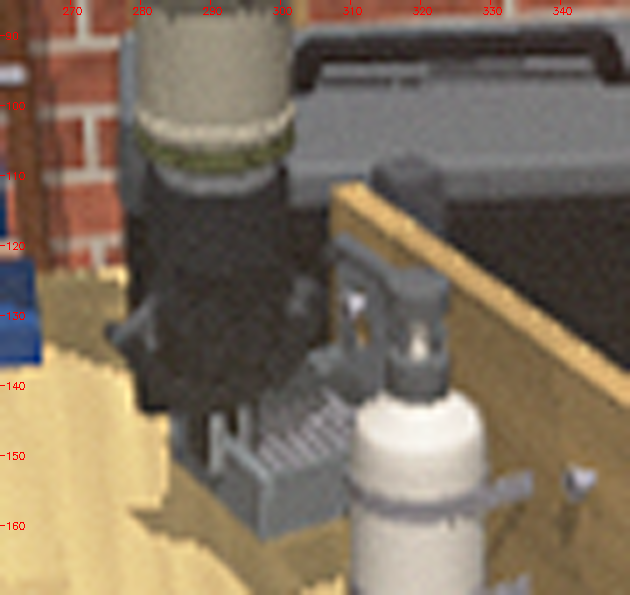

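Call:
{"method": "carry_out", "body": {
  "targets": [
    [[0.02,0,-0.12],0],
    [[0.02,0,-0.24],0],
    [[0.02,0,-0.34],0],
    [[0.02,0,-0.34],0]
  ]
}}

```text
time: 8.95
tcp_pos: [0.5214, 0.3096, 0.0802]
orientation: [0.595, -0.396, 0.389, -0.581]
ft_force: [-4.3, -1.8, 0.6]
width: 0.0077
```

```bash
python3 - <<'E'
from chk import *
o=st();a,dy,y,w=loc(o,(.1087,.0015));print(a,dy)
E
```

```text
t 8.95 tcp [0.5214 0.3096 0.0802] jawyaw 22.55 F [-4.3 -1.8  0.6] M [-0.08  0.49  0.14] w 0.0077 tilt [-0.019 -0.01  -1.   ] J [-0.84  0.69  0.32  1.99 -0.39  0.55  0.15]
[ -4.52788663 104.31288134] 0.06443666263899692
```

Call:
{"method": "carry_out", "body": {
  "targets": [
    [[0,0,-0.1],0],
    [[0,0,-0.2],0],
    [[0,0,-0.2],0]
  ]
}}

```text
time: 9.25
tcp_pos: [0.5205, 0.3092, 0.0752]
orientation: [0.595, -0.397, 0.389, -0.581]
ft_force: [-12.0, -5.8, 11.9]
width: 0.0077
```

```bash
python3 - <<'E'
from chk import *
o=st();a,dy,y,w=loc(o,(.1087,.0015));print(a,dy)
E
```

```text
t 9.25 tcp [0.5205 0.3092 0.0752] jawyaw 22.54 F [-12.   -5.8  11.9] M [-0.28  0.86  0.12] w 0.0077 tilt [-0.02 -0.01 -1.  ] J [-0.83  0.69  0.31  1.99 -0.4   0.54  0.16]
[ -5.50869149 104.33065285] 0.055566113636758244
```

Call:
{"method": "carry_out", "body": {
  "targets": [
    [[0,0,0.06],0],
    [[0,0,0.06],0],
    [[0,0,0.06],0]
  ],
  "gripper": 0.3
}}

```text
time: 9.55
tcp_pos: [0.5214, 0.3096, 0.0773]
orientation: [0.594, -0.396, 0.389, -0.582]
ft_force: [-0.1, 0.3, -0.6]
width: 0.0257
```

```bash
python3 - <<'E'
from chk import *
o=st();a,dy,y,w=loc(o,(.1087,.0015));print(a,dy)
s=r.capture("side");t=r.capture("top")
crop(t,130,140,100,75,7,"m2.png");crop(s,260,85,90,85,7,"m1.png")
E
```

```text
t 9.55 tcp [0.5214 0.3096 0.0773] jawyaw 22.53 F [-0.1  0.3 -0.6] M [ 0.02 -0.06 -0.07] w 0.0257 tilt [-0.019 -0.009 -1.   ] J [-0.83  0.69  0.31  1.99 -0.4   0.54  0.16]
[ -4.47550386 104.28953106] 0.04054942404640562
```

View pics/m1.png

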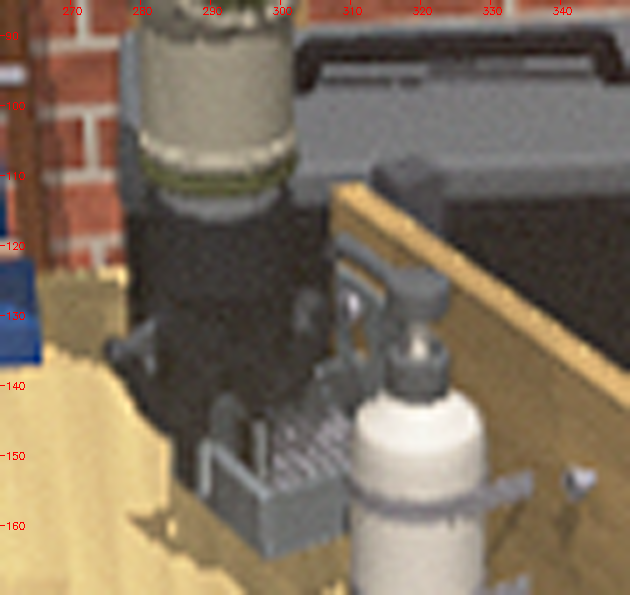

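Call:
{"method": "carry_out", "body": {
  "targets": [
    [[-0.15,-0.06,0],0],
    [[-0.15,-0.06,0.4],0],
    [[-0.17,-0.07,0.9],0],
    [[-0.17,-0.07,0.95],0],
    [[-0.17,-0.07,0.95],0]
  ]
}}

```text
time: 10.15
tcp_pos: [0.5164, 0.3077, 0.1067]
orientation: [0.594, -0.396, 0.389, -0.582]
ft_force: [-0.6, 0.6, 0.5]
width: 0.0256
```

Call:
{"method": "carry_out", "body": {
  "targets": [
    [[-1,-0.4,0.3],0],
    [[-2,-0.8,1],0],
    [[-2.6,-1.2,2.5],0],
    [[-2.6,-1.2,4],0],
    [[-2.6,-1.2,5],0]
  ]
}}

```text
time: 10.65
tcp_pos: [0.4383, 0.2714, 0.2593]
orientation: [0.593, -0.396, 0.389, -0.583]
ft_force: [0.6, 0.4, 0.1]
width: 0.0252
```

```bash
python3 - <<'E'
from chk import *
o=st()
s=r.capture("side");t=r.capture("top")
crop(t,130,90,160,130,5,"n2.png");crop(s,260,85,110,110,7,"n1.png")
E
```

```text
t 10.65 tcp [0.4383 0.2714 0.2593] jawyaw 22.53 F [0.6 0.4 0.1] M [ 0.07 -0.07 -0.  ] w 0.0252 tilt [-0.016 -0.007 -1.   ] J [-1.03  0.35  0.49  2.05 -0.23  0.81 -0.01]
```

View pics/n1.png

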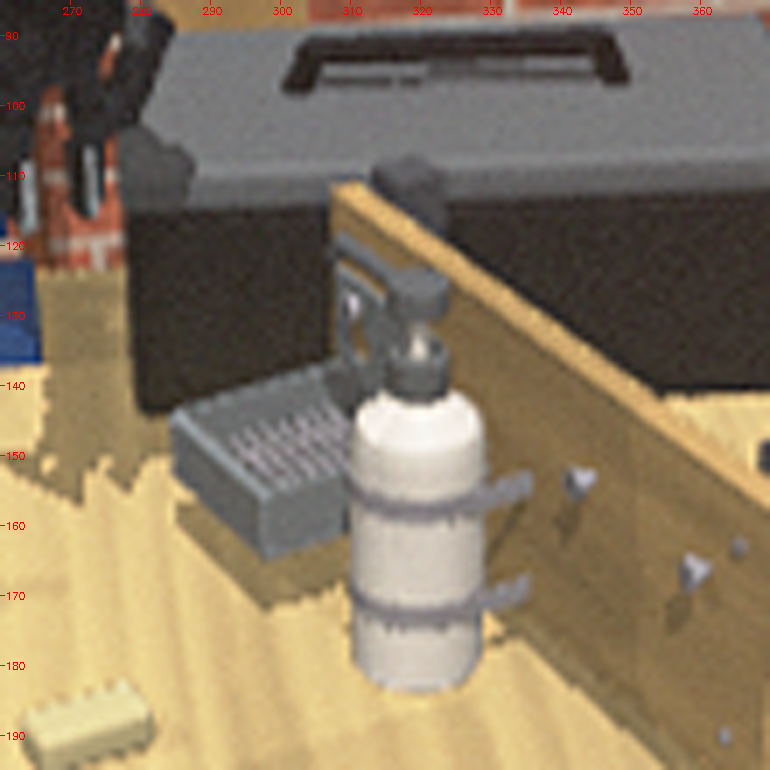

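View pics/n2.png

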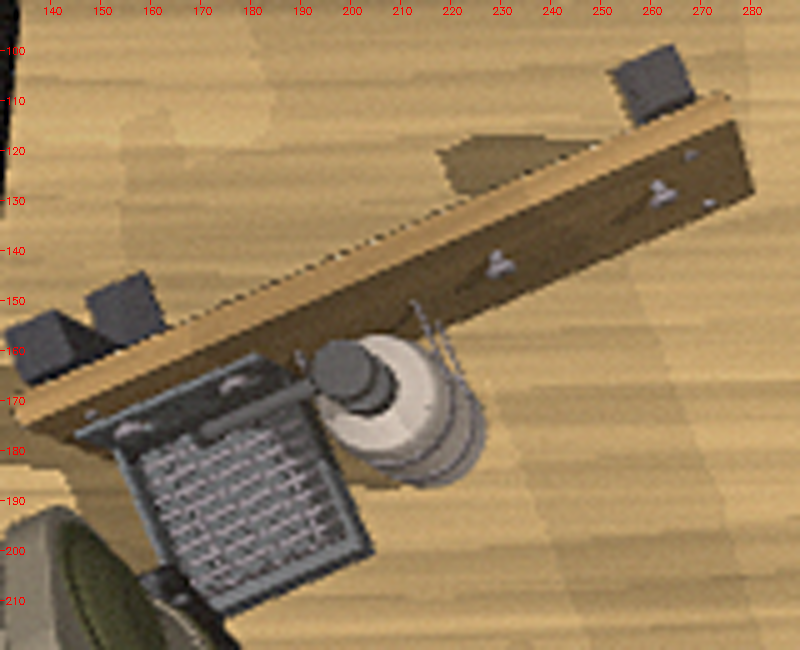

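```bash
python3 - <<'E'
from chk import *
t=r.capture("top");s=r.capture("side")
R2=(.6653+.0007,.258-.0018,RQ[2])
w=pose(R2[:2],R2[2],[0,.104,0])[0]
view(t,"top",130,130,100,90,7,"o2.png",[(TRAY,(w[0],w[1],RQ[2]),.06,(255,0,0))])
view(s,"side",260,85,110,90,7,"o1.png",[(TRAY,(w[0],w[1],RQ[2]),.06,(255,0,0))])
E
```

```text
(no output)
```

View pics/o2.png

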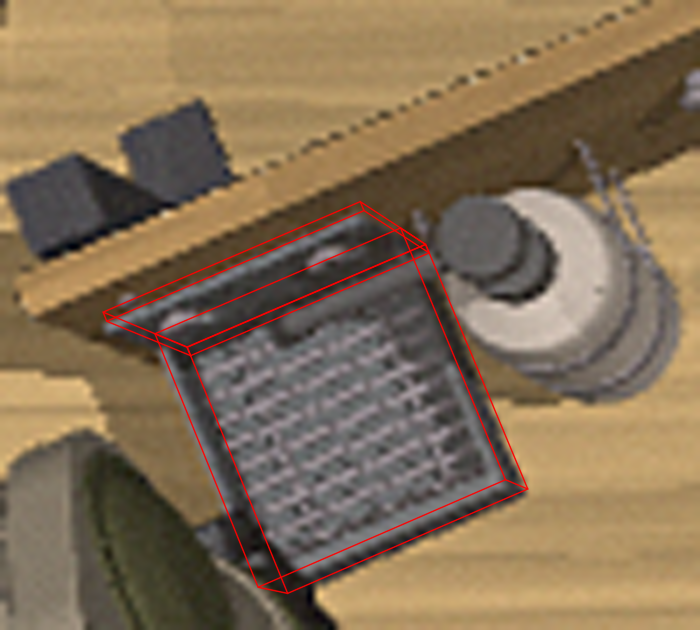

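View pics/o1.png

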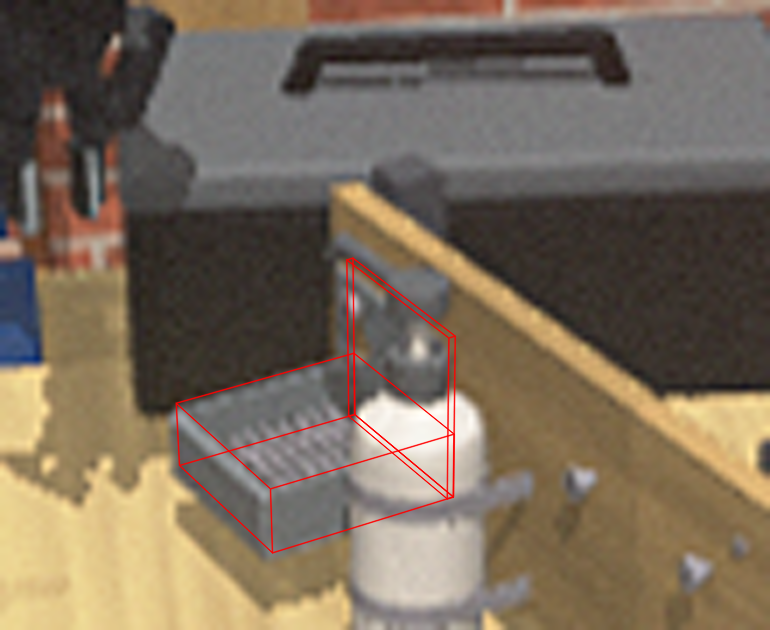

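Call:
{"method": "carry_out", "body": {
  "targets": [
    [[1,-0.2,0.7],0],
    [[2.5,-0.5,0.7],0],
    [[4,-0.8,0.7],0],
    [[5.5,-1.1,0.7],0],
    [[6.1,-1.12,0.7],0]
  ],
  "gripper": 0
}}

```text
time: 11.35
tcp_pos: [0.6245, 0.2359, 0.2755]
orientation: [0.594, -0.397, 0.39, -0.581]
ft_force: [0.1, -0.6, 0.8]
width: -0.0005
```

```bash
python3 - <<'E'
from chk import *
o=st()
s=r.capture("side");crop(s,260,60,120,110,6,"p1.png")
print((np.array([.6217,.2378,.23])-o["tcp_pos"])/.03, proj("side",[.6217,.2378,.23]),proj("side",[o["tcp_pos"]]))
E
```

```text
t 11.35 tcp [0.6245 0.2359 0.2755] jawyaw 22.4 F [ 0.1 -0.6  0.8] M [ 0.04 -0.02  0.02] w -0.0005 tilt [-0.018 -0.01  -1.   ] J [-0.76  0.53  0.49  1.7  -0.28  1.    0.22]
[-0.09274234  0.06304484 -1.51552901] [[320.45330987 123.58877768]] [[321.38955588 111.86009962]]
```

View pics/p1.png

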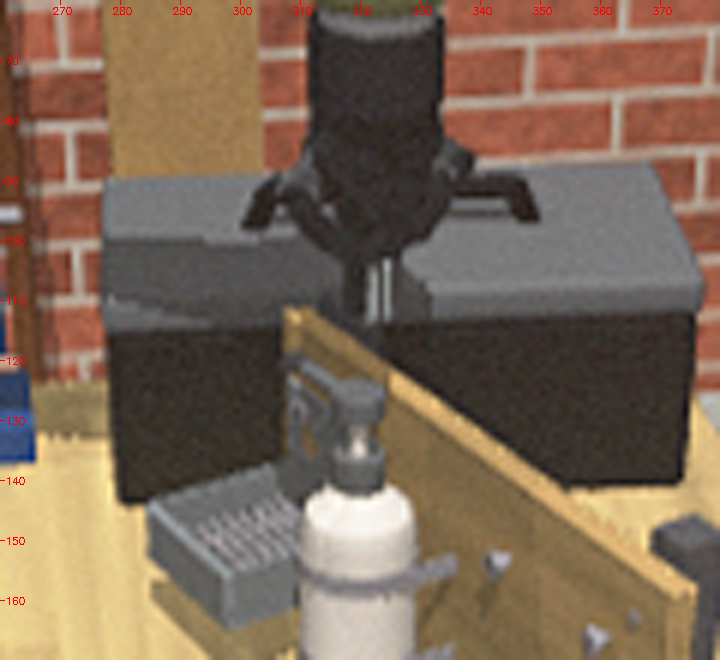

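Call:
{"method": "carry_out", "body": {
  "targets": [
    [[-0.1,0.06,-0.7],0],
    [[-0.1,0.06,-1.4],0],
    [[-0.1,0.06,-1.7],0],
    [[-0.1,0.06,-1.9],0],
    [[-0.1,0.06,-1.95],0]
  ]
}}

```text
time: 11.9
tcp_pos: [0.6214, 0.2379, 0.2162]
orientation: [0.595, -0.397, 0.39, -0.58]
ft_force: [-3.2, -1.2, 9.8]
width: 0.0003
```

```bash
python3 - <<'E'
from chk import *
o=st()
E
```

```text
t 11.9 tcp [0.6214 0.2379 0.2162] jawyaw 22.39 F [-3.2 -1.2  9.8] M [-0.3   0.91 -0.02] w 0.0003 tilt [-0.02  -0.011 -1.   ] J [-0.74  0.59  0.46  1.76 -0.32  0.89  0.25]
```

Call:
{"method": "carry_out", "body": {
  "targets": [
    [[0,0,-0.1],0],
    [[0,0,-0.12],0],
    [[0,0,-0.12],0]
  ]
}}

```text
time: 12.2
tcp_pos: [0.6215, 0.2379, 0.2159]
orientation: [0.594, -0.397, 0.39, -0.581]
ft_force: [-7.3, -1.8, 26.3]
width: -0.0001
```

Call:
{"method": "carry_out", "body": {
  "targets": [
    [[0,0,0.5],0],
    [[0,0,1],0],
    [[0,0,2],0],
    [[0,0,3],0],
    [[0,0,3],0]
  ]
}}

```text
time: 12.7
tcp_pos: [0.623, 0.2382, 0.31]
orientation: [0.592, -0.396, 0.391, -0.583]
ft_force: [-0.2, -0.2, -0.2]
width: 0.0
```

```bash
python3 - <<'E'
from chk import *
o=st()
s=r.capture("side");crop(s,260,60,120,110,6,"q1.png")
E
```

```text
t 12.7 tcp [0.623  0.2382 0.31  ] jawyaw 22.39 F [-0.2 -0.2 -0.2] M [-0.03 -0.02 -0.  ] w 0.0 tilt [-0.013 -0.006 -1.   ] J [-0.77  0.5   0.5   1.67 -0.27  1.06  0.2 ]
```

View pics/q1.png

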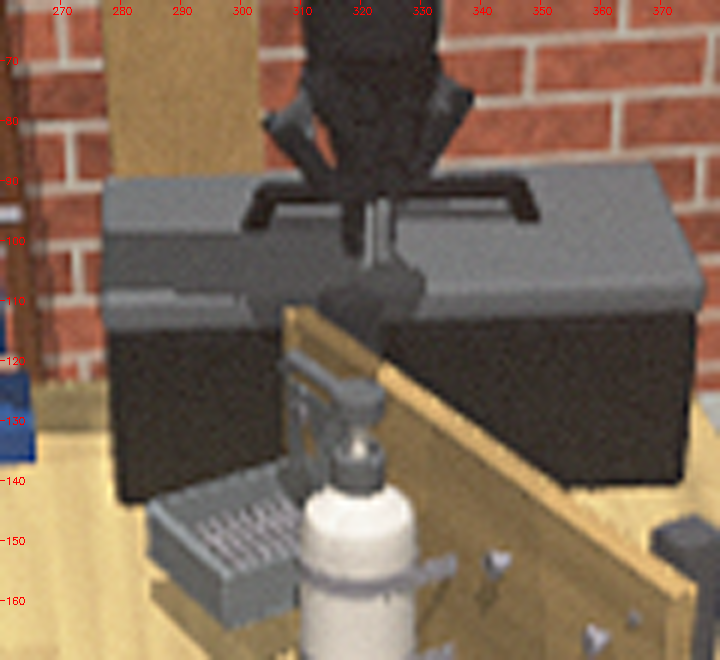

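Call:
{"method": "carry_out", "body": {
  "targets": [
    [[-0.6,-1.5,0],-7],
    [[-1.2,-3,0],-14],
    [[-1.9,-4.5,0],-21],
    [[-2.6,-6,-0.5],-28],
    [[-3.2,-7.5,-1],-34]
  ],
  "gripper": 0.5
}}

```text
time: 13.25
tcp_pos: [0.5252, 0.0143, 0.2778]
orientation: [-0.45, 0.554, -0.544, 0.442]
ft_force: [0.3, -0.2, -0.3]
width: 0.0429
```

Call:
{"method": "carry_out", "body": {
  "targets": [
    [[-0.6,-1.5,0],0],
    [[-1.3,-3,0],0],
    [[-1.9,-4.5,0],0],
    [[-2.5,-6,0],0],
    [[-3.1,-7.5,0],0]
  ]
}}

```text
time: 13.75
tcp_pos: [0.4306, -0.2116, 0.2772]
orientation: [-0.45, 0.554, -0.543, 0.442]
ft_force: [1.0, -0.6, -0.5]
width: 0.0427
```

```bash
python3 - <<'E'
from chk import *
o=st()
g=pose((.4848,-.3531),-.2,[-.110,0,0])[0];print(g,(g-o["tcp_pos"])/.03)
t=r.capture("top");s=r.capture("side")
it=[(CAD,(.4848,-.3523,-.2),0,(0,255,0))]
view(s,"side",200,160,160,190,4,"r1.png",it);view(t,"top",300,120,170,150,4,"r2.png",it)
E
```

```text
t 13.75 tcp [ 0.4306 -0.2116  0.2772] jawyaw -11.8 F [ 1.  -0.6 -0.5] M [-0.04 -0.04  0.03] w 0.0427 tilt [-0.019  0.004 -1.   ] J [-0.23  0.31  0.74  2.11 -0.27  0.84  0.47]
[ 0.37699268 -0.33124637  0.        ] [-1.78727765 -3.98822807 -9.23895027]
```

View pics/r1.png

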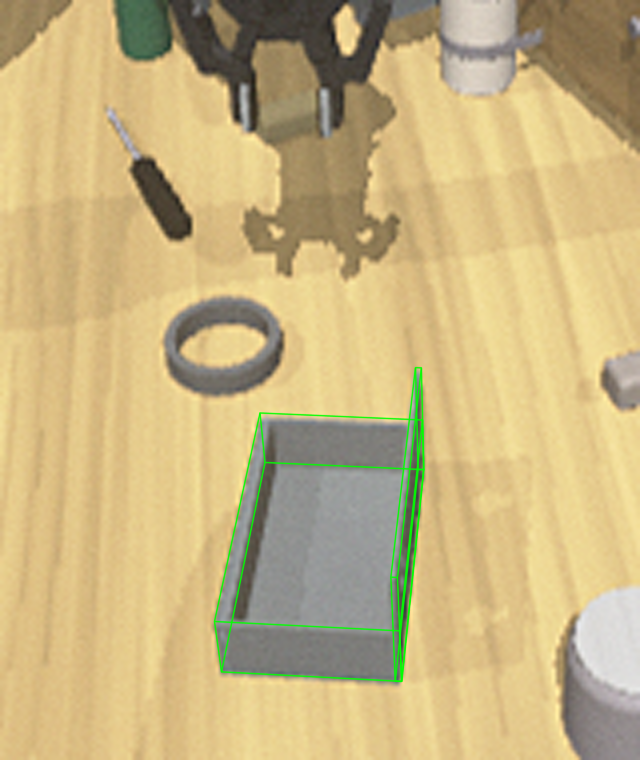

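View pics/r2.png

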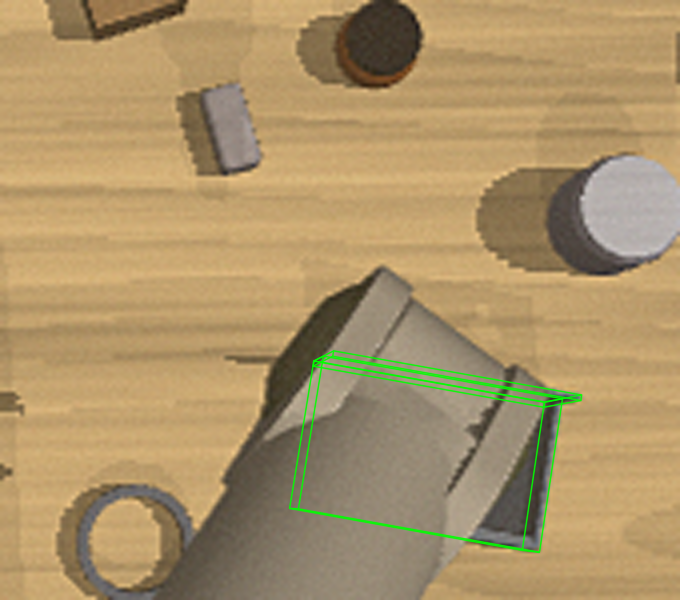

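Call:
{"method": "carry_out", "body": {
  "targets": [
    [[-0.7,-1.5,0],0.3],
    [[-1.4,-3,0],0.3],
    [[-1.79,-3.97,-1],0.3],
    [[-1.79,-3.97,-2.5],0.3],
    [[-1.79,-3.97,-4],0.3]
  ]
}}

```text
time: 14.35
tcp_pos: [0.3743, -0.3357, 0.1562]
orientation: [-0.449, 0.555, -0.546, 0.439]
ft_force: [2.1, 0.6, -0.1]
width: 0.0425
```

```bash
python3 - <<'E'
from chk import *
o=st()
g=pose((.4848,-.3527),-.2,[-.110,0,0])[0];print(g,(g-o["tcp_pos"])/.03)
E
```

```text
t 14.35 tcp [ 0.3743 -0.3357  0.1562] jawyaw -12.18 F [ 2.1  0.6 -0.1] M [-0.03 -0.11  0.  ] w 0.0425 tilt [-0.018  0.001 -1.   ] J [ 0.21  0.51  0.58  2.19 -0.49  0.58  0.94]
[ 0.37699268 -0.33084637  0.        ] [ 0.09122896  0.16014568 -5.20586667]
```

Call:
{"method": "carry_out", "body": {
  "targets": [
    [[0.09,0.16,-1],0.6],
    [[0.09,0.16,-2],0.6],
    [[0.09,0.16,-3],0.6],
    [[0.09,0.16,-3.2],0.6]
  ]
}}

```text
time: 14.75
tcp_pos: [0.3756, -0.3291, 0.0572]
orientation: [-0.452, 0.554, -0.541, 0.442]
ft_force: [-0.2, -0.1, 0.5]
width: 0.0424
```

```bash
python3 - <<'E'
from chk import *
o=st()
g=pose((.4848,-.3527),-.2,[-.110,0,0])[0];print((g-o["tcp_pos"])/.03)
s=r.capture("side");crop(s,210,190,130,150,5,"s1.png")
E
```

```text
t 14.75 tcp [ 0.3756 -0.3291  0.0572] jawyaw -11.57 F [-0.2 -0.1  0.5] M [-0.03  0.05 -0.05] w 0.0424 tilt [-0.023  0.005 -1.   ] J [ 0.35  0.66  0.37  2.25 -0.65  0.36  1.07]
[ 0.04762861 -0.05893794 -1.90654312]
```

View pics/s1.png

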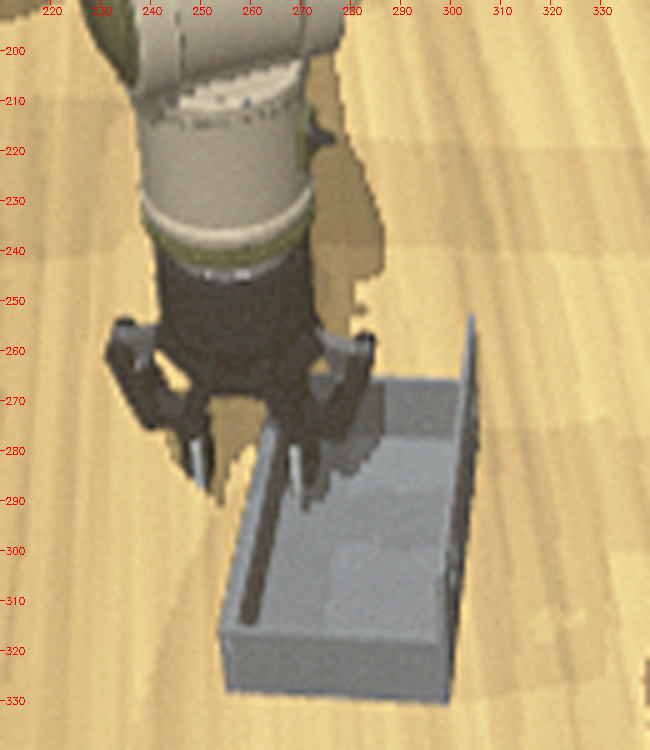

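Call:
{"method": "carry_out", "body": {
  "targets": [
    [[0.06,-0.06,-0.5],0],
    [[0.06,-0.06,-1.0],0],
    [[0.06,-0.06,-1.15],0],
    [[0.06,-0.06,-1.15],0]
  ]
}}

```text
time: 15.2
tcp_pos: [0.3776, -0.3313, 0.0239]
orientation: [-0.452, 0.554, -0.542, 0.442]
ft_force: [-0.6, 0.1, 0.3]
width: 0.0425
```

Call:
{"method": "carry_out", "body": {
  "targets": [
    [[0,0,0],0],
    [[0,0,0],0],
    [[0,0,0],0],
    [[0,0,0],0],
    [[0,0,0],0]
  ],
  "gripper": 0,
  "force": 110
}}

```text
time: 15.7
tcp_pos: [0.3777, -0.3313, 0.025]
orientation: [-0.452, 0.554, -0.542, 0.442]
ft_force: [-3.2, 1.5, 9.7]
width: 0.0083
```

```bash
python3 - <<'E'
from chk import *
o=st()
E
```

```text
t 15.7 tcp [ 0.3777 -0.3313  0.025 ] jawyaw -11.6 F [-3.2  1.5  9.7] M [ 0.19 -0.31  0.01] w 0.0083 tilt [-0.021  0.004 -1.   ] J [ 0.41  0.71  0.29  2.25 -0.7   0.28  1.11]
```

Call:
{"method": "carry_out", "body": {
  "targets": [
    [[0,0,0.5],0],
    [[0,0,1.5],0],
    [[0,0,3],0],
    [[0,0,4],0],
    [[0,0,4.5],0]
  ]
}}

```text
time: 16.2
tcp_pos: [0.378, -0.3314, 0.1627]
orientation: [-0.451, 0.553, -0.543, 0.442]
ft_force: [0.3, -0.8, -4.3]
width: 0.0076
```

Call:
{"method": "carry_out", "body": {
  "targets": [
    [[0.6,1.2,0],6],
    [[1.2,2.5,0],13],
    [[1.8,4,0],20],
    [[2.4,5.5,0],27],
    [[3,7,0],34]
  ]
}}

```text
time: 16.7
tcp_pos: [0.4679, -0.1194, 0.163]
orientation: [0.594, -0.395, 0.388, -0.583]
ft_force: [2.2, -0.5, -3.7]
width: 0.008
```

```bash
sed -i 's/^RQ=.*/RQ=(.666,.2562,.3925)/' chk.py; python3 - <<'E'
from chk import *
o=st();a,dy,y,w=loc(o,(.1092,.0006));print(a,dy)
T=pose(RQ[:2],RQ[2],[-.2092,-.1416,.108])[0];print((T-o["tcp_pos"])/.03)
E
```

```text
t 16.7 tcp [ 0.4679 -0.1194  0.163 ] jawyaw 22.68 F [ 2.2 -0.5 -3.7] M [-0.07  0.02  0.  ] w 0.008 tilt [-0.017 -0.008 -1.   ] J [-0.21  0.46  0.47  2.22 -0.37  0.55  0.94]
[-217.44923381 -270.28619128] 0.1917270911223072
[ 1.96412658  5.49052019 -1.83362003]
```

Call:
{"method": "carry_out", "body": {
  "targets": [
    [[0.6,1.5,-0.3],-0.2],
    [[1.1,3,-0.8],-0.2],
    [[1.6,4.4,-1.4],-0.2],
    [[1.96,5.49,-1.83],-0.2],
    [[1.96,5.49,-1.83],-0.2]
  ]
}}

```text
time: 17.2
tcp_pos: [0.5268, 0.0513, 0.1063]
orientation: [0.595, -0.395, 0.386, -0.584]
ft_force: [-1.0, 0.2, -4.2]
width: 0.0081
```

```bash
python3 - <<'E'
from chk import *
o=st();a,dy,y,w=loc(o,(.1092,.0006));print(a,dy)
T=pose(RQ[:2],RQ[2],[-.1392,-.1416,.108])[0];print((T-o["tcp_pos"])/.03)
t=r.capture("top");s=r.capture("side")
it=[(CAD,(w[0],w[1],y),o["tcp_pos"][2]-.025,(255,0,0)),(RACK,RQ,0,(255,0,255))]
view(s,"side",240,85,160,130,5,"u1.png",it);view(t,"top",160,90,160,130,5,"u2.png",it)
E
```

```text
t 17.2 tcp [0.5268 0.0513 0.1063] jawyaw 22.95 F [-1.   0.2 -4.2] M [-0.13  0.25  0.  ] w 0.0081 tilt [-0.02  -0.007 -1.   ] J [-0.49  0.6   0.42  2.16 -0.48  0.5   0.7 ]
[ -97.79715862 -134.62534483] 0.46214625189518815
[2.15784079 0.69510225 0.05685247]
```

View pics/u1.png

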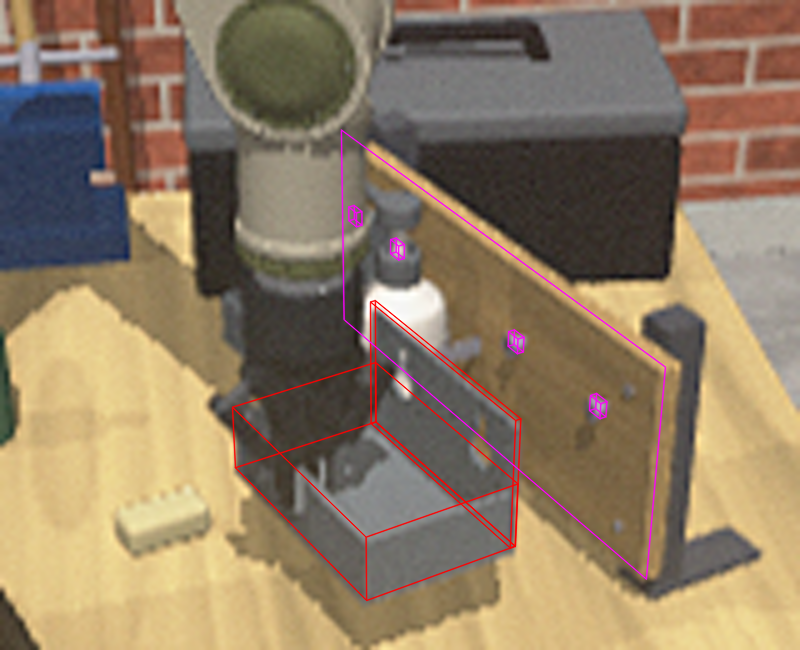

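View pics/u2.png

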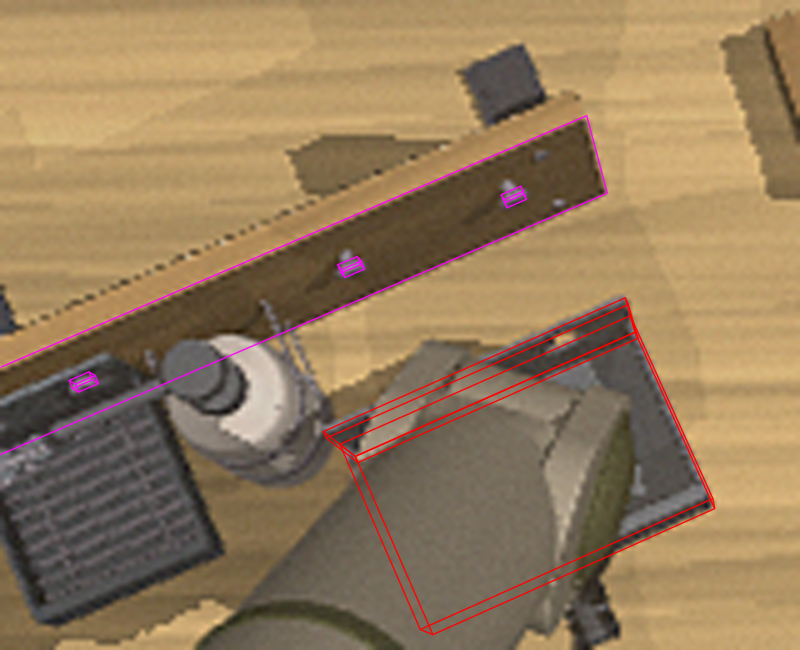

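Call:
{"method": "carry_out", "body": {
  "targets": [
    [[0.1,-0.22,0.06],-0.4],
    [[0.7,0.05,0.06],-0.4],
    [[1.2,0.27,0.06],-0.4],
    [[1.7,0.5,0.06],-0.4],
    [[2.12,0.68,0.06],-0.4]
  ]
}}

```text
time: 17.8
tcp_pos: [0.5906, 0.0649, 0.1104]
orientation: [0.593, -0.399, 0.391, -0.58]
ft_force: [0.2, 0.4, -4.2]
width: 0.0079
```

Call:
{"method": "carry_out", "body": {
  "targets": [
    [[0,0,0],0],
    [[0,0,0],0]
  ]
}}

```text
time: 18.0
tcp_pos: [0.5902, 0.0634, 0.1106]
orientation: [0.592, -0.399, 0.392, -0.58]
ft_force: [-0.0, -0.4, -3.8]
width: 0.0083
```

```bash
python3 - <<'E'
from chk import *
o=st();a,dy,y,w=loc(o,(.1092,.0006));print(a,dy)
t=r.capture("top").astype(float)
for i in range(3): t+=r.capture("top")
t=(t/4).clip(0,255).astype(np.uint8);s=r.capture("side")
it=[(CAD,(w[0],w[1],y),o["tcp_pos"][2]-.025,(255,0,0)),(RACK,RQ,0,(255,0,255))]
crop(t,205,115,95,75,8,"v2.png",5)
view(s,"side",280,110,110,100,6,"v1.png",it)
E
```

```text
t 18.0 tcp [0.5902 0.0634 0.1106] jawyaw 21.97 F [-0.  -0.4 -3.8] M [-0.05  0.17  0.05] w 0.0083 tilt [-0.018 -0.009 -1.   ] J [-0.5   0.65  0.45  2.01 -0.47  0.6   0.65]
[ -34.56848706 -149.50270136] -0.5188170996245021
```

View pics/v1.png

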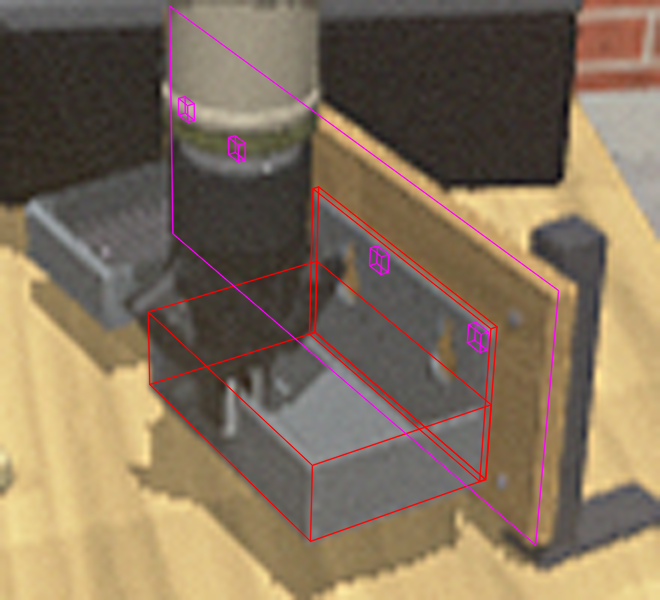

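View pics/v2.png

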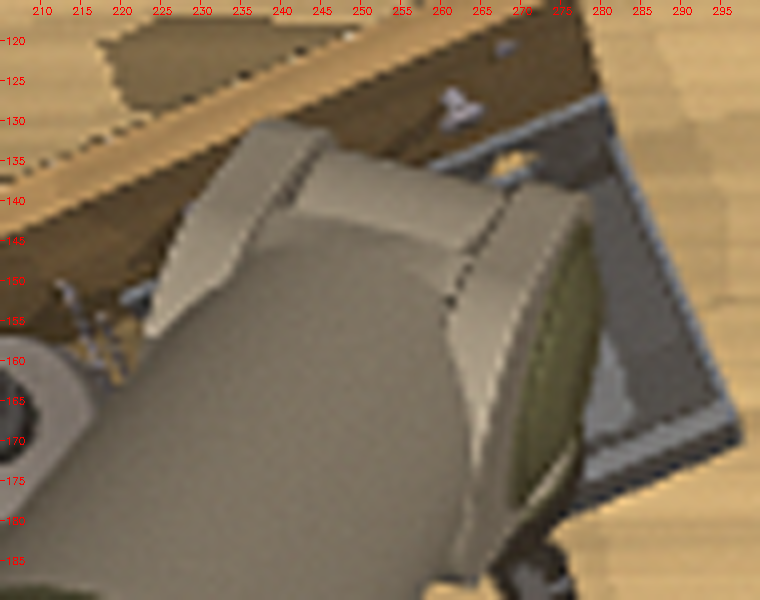

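```bash
python3 - <<'E'
from chk import *
c,s=np.cos(RQ[2]),np.sin(RQ[2])
def k(p,z,n="top"):
    w=atz(n,np.array(p)-.4,z);d=w[:2]-RQ[:2];return (np.array([c*d[0]+s*d[1],-s*d[0]+c*d[1]])*1000).round(1)
print("plateTR",k((280.5,127),.1856),"plateTL?",k((221,152.5),.1856),"front R top",k((296.3,166.5),.1356))
for p in((262,128.3),):print(k(p,.15))
E
```

```text
plateTR [ -35.5 -238.2] plateTL? [-35.1 -61.4] front R top [-145.2 -235.8]
[  -8.4 -190.4]
```

Call:
{"method": "carry_out", "body": {
  "targets": [
    [[-0.12,0.29,-0.08],0.5],
    [[-0.12,0.29,-0.08],0.5],
    [[-0.12,0.29,-0.08],0.5],
    [[-0.12,0.29,-0.08],0.5]
  ]
}}

```text
time: 18.65
tcp_pos: [0.5864, 0.0732, 0.1081]
orientation: [0.594, -0.396, 0.389, -0.582]
ft_force: [-0.1, -0.3, -4.7]
width: 0.0081
```

```bash
python3 - <<'E'
from chk import *
o=st();a,dy,y,w=loc(o,(.1092,.0006));print(a,dy)
t=r.capture("top").astype(float)
for i in range(3): t+=r.capture("top")
t=(t/4).clip(0,255).astype(np.uint8)
crop(t,205,115,95,75,8,"w2.png",5)
E
```

```text
t 18.65 tcp [0.5864 0.0732 0.1081] jawyaw 22.55 F [-0.1 -0.3 -4.7] M [-0.1   0.21  0.01] w 0.0081 tilt [-0.018 -0.009 -1.   ] J [-0.51  0.65  0.44  2.02 -0.47  0.59  0.65]
[ -34.36045011 -137.87131224] 0.0587759516649743
```

View pics/w2.png

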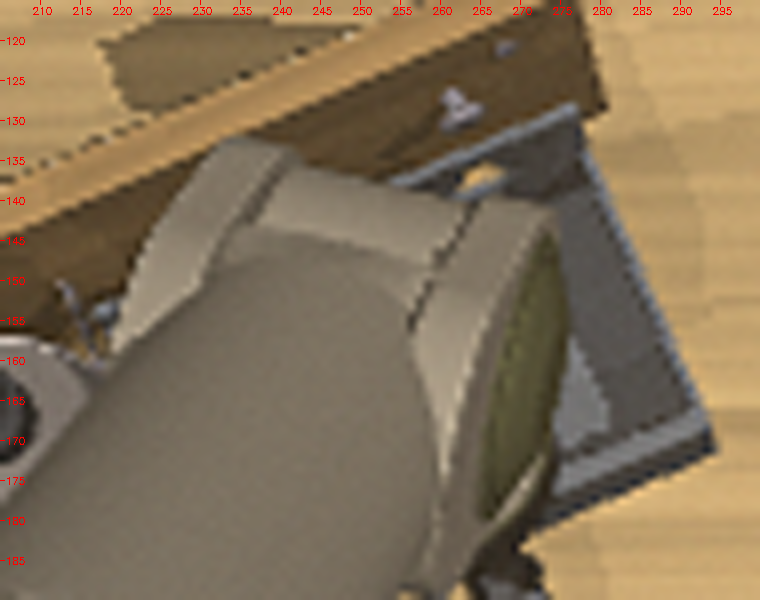

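```bash
python3 - <<'E'
from chk import *
c,s=np.cos(RQ[2]),np.sin(RQ[2])
def k(p,z,n="top"):
    w=atz(n,np.array(p)-.4,z);d=w[:2]-RQ[:2];return (np.array([c*d[0]+s*d[1],-s*d[0]+c*d[1]])*1000).round(1)
print("plateTR",k((277,128),.1832),"front R top",k((293.3,167),.1332),"hole",k((265.5,136.5),.16),k((265.5,136.5),.145))
for p in((262,128.3),(262.5,127)):print(k(p,.15))
E
```

```text
plateTR [ -33.5 -228.4] front R top [-142.7 -227.6] hole [ -36.7 -190.1] [ -32.9 -190.1]
[  -8.4 -190.4]
[  -5.6 -193.1]
```

Call:
{"method": "carry_out", "body": {
  "targets": [
    [[0.03,-0.05,0],0],
    [[0.23,0.04,0],0],
    [[0.43,0.12,0],0],
    [[0.6,0.2,0],0],
    [[0.6,0.2,0],0]
  ]
}}

```text
time: 19.35
tcp_pos: [0.6055, 0.0798, 0.108]
orientation: [0.594, -0.396, 0.389, -0.582]
ft_force: [0.3, -0.2, -3.8]
width: 0.0086
```

```bash
python3 - <<'E'
from chk import *
o=st();a,dy,y,w=loc(o,(.1092,.0006));print(a,dy)
s=r.capture("side")
crop(s,300,110,90,90,8,"x1.png",5)
E
```

```text
t 19.35 tcp [0.6055 0.0798 0.108 ] jawyaw 22.57 F [ 0.3 -0.2 -3.8] M [-0.06  0.23  0.03] w 0.0086 tilt [-0.018 -0.009 -1.   ] J [-0.52  0.67  0.45  1.97 -0.47  0.62  0.64]
[ -14.16564417 -139.14296075] 0.0814046915525585
```

View pics/x1.png

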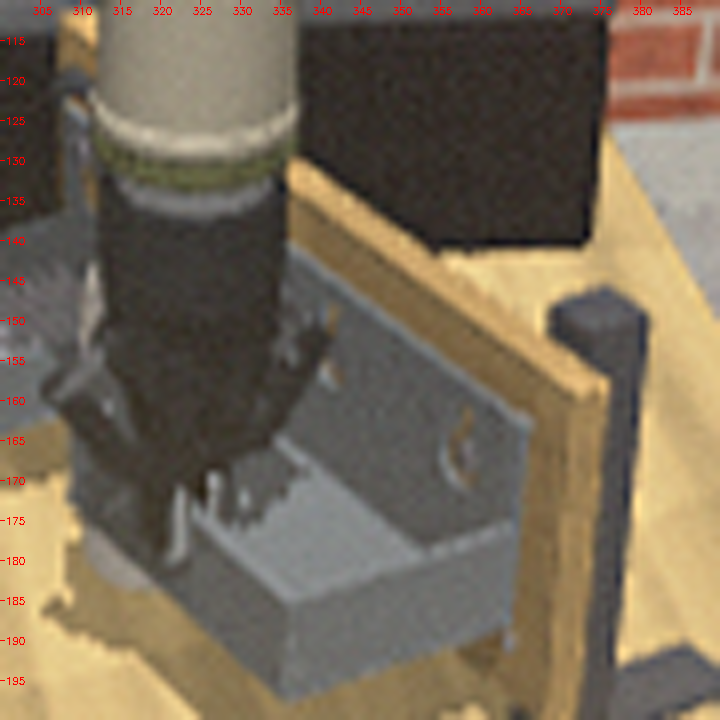

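Call:
{"method": "carry_out", "body": {
  "targets": [
    [[0.08,0.03,0],0],
    [[0.16,0.06,0],0],
    [[0.25,0.1,0],0],
    [[0.25,0.1,0],0]
  ]
}}

```text
time: 19.8
tcp_pos: [0.6128, 0.0827, 0.1079]
orientation: [0.594, -0.396, 0.389, -0.582]
ft_force: [-0.0, 0.4, -3.1]
width: 0.0079
```

```bash
python3 - <<'E'
from chk import *
o=st();a,dy,y,w=loc(o,(.1092,.0006));print(a,dy)
s=r.capture("side")
crop(s,325,135,50,50,12,"y1.png",5)
E
```

```text
t 19.8 tcp [0.6128 0.0827 0.1079] jawyaw 22.57 F [-0.   0.4 -3.1] M [-0.02  0.17 -0.07] w 0.0079 tilt [-0.018 -0.009 -1.   ] J [-0.52  0.68  0.45  1.96 -0.47  0.63  0.63]
[  -6.33210862 -139.20705004] 0.08450179351304431
```

View pics/y1.png

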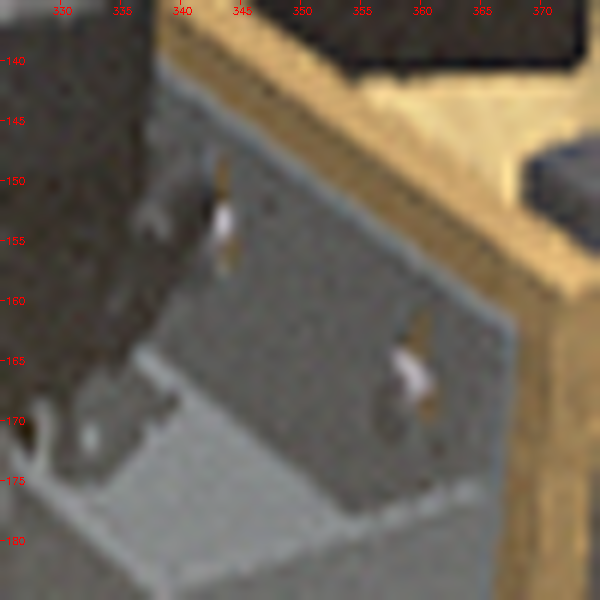

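Call:
{"method": "carry_out", "body": {
  "targets": [
    [[0.07,0.03,0],0],
    [[0.14,0.06,0],0],
    [[0.2,0.08,0],0],
    [[0.2,0.08,0],0]
  ]
}}

```text
time: 20.25
tcp_pos: [0.6152, 0.0836, 0.107]
orientation: [0.596, -0.398, 0.387, -0.58]
ft_force: [-10.5, -3.1, -2.9]
width: 0.0079
```

```bash
python3 - <<'E'
from chk import *
o=st();a,dy,y,w=loc(o,(.1092,.0006));print(a,dy)
E
```

```text
t 20.25 tcp [0.6152 0.0836 0.107 ] jawyaw 22.52 F [-10.5  -3.1  -2.9] M [-0.71  1.5   0.15] w 0.0079 tilt [-0.025 -0.01  -1.   ] J [-0.52  0.68  0.45  1.95 -0.47  0.65  0.63]
[  -3.71989781 -139.41765068] 0.030205642181305635
```

Contact with the board (10 N). Down.

Call:
{"method": "carry_out", "body": {
  "targets": [
    [[0,0,-0.12],0],
    [[0,0,-0.24],0],
    [[0,0,-0.36],0],
    [[0,0,-0.36],0]
  ]
}}

```text
time: 20.65
tcp_pos: [0.6146, 0.0834, 0.0956]
orientation: [0.596, -0.398, 0.387, -0.58]
ft_force: [-4.2, -2.7, -3.4]
width: 0.0082
```

```bash
python3 - <<'E'
from chk import *
o=st();a,dy,y,w=loc(o,(.1092,.0006));print(a,dy)
s=r.capture("side")
crop(s,325,135,50,50,12,"z1.png",5)
E
```

```text
t 20.65 tcp [0.6146 0.0834 0.0956] jawyaw 22.52 F [-4.2 -2.7 -3.4] M [-0.32  0.82  0.15] w 0.0082 tilt [-0.026 -0.01  -1.   ] J [-0.51  0.7   0.44  1.95 -0.48  0.63  0.63]
[  -4.37703952 -139.40283111] 0.02696086481763304
```

View pics/z1.png

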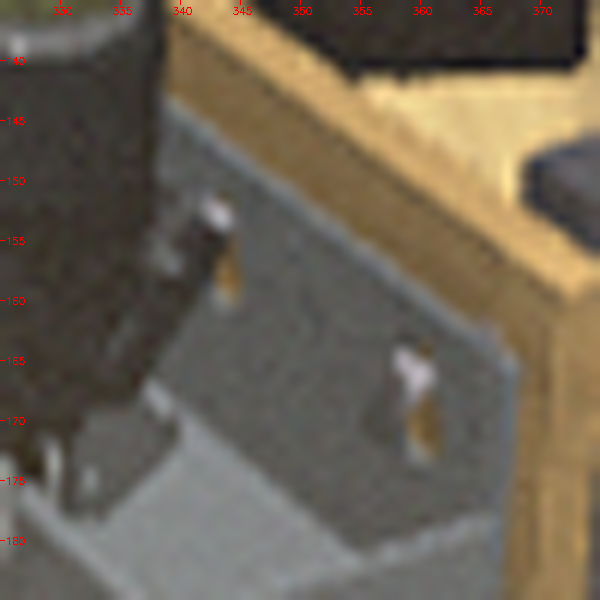

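Heads now in front of the plate, sliding in the slots. Continue down.

Call:
{"method": "carry_out", "body": {
  "targets": [
    [[0.02,0,-0.12],0],
    [[0.02,0,-0.24],0],
    [[0.02,0,-0.36],0],
    [[0.02,0,-0.36],0]
  ]
}}

```text
time: 21.1
tcp_pos: [0.6155, 0.0834, 0.0852]
orientation: [0.596, -0.398, 0.387, -0.58]
ft_force: [-5.6, -1.9, 3.0]
width: 0.0079
```

```bash
python3 - <<'E'
from chk import *
o=st();a,dy,y,w=loc(o,(.1092,.0006));print(a,dy)
E
```

```text
t 21.1 tcp [0.6155 0.0834 0.0852] jawyaw 22.51 F [-5.6 -1.9  3. ] M [-0.02  0.34  0.12] w 0.0079 tilt [-0.026 -0.01  -1.   ] J [-0.5   0.71  0.43  1.95 -0.49  0.61  0.64]
[  -3.53323144 -139.73786887] 0.02261332044946542
```

Call:
{"method": "carry_out", "body": {
  "targets": [
    [[0,0,-0.1],0],
    [[0,0,-0.15],0],
    [[0,0,-0.15],0]
  ]
}}

```text
time: 21.4
tcp_pos: [0.6152, 0.0831, 0.0826]
orientation: [0.595, -0.399, 0.387, -0.58]
ft_force: [-13.3, -2.7, 18.6]
width: 0.0083
```

```bash
python3 - <<'E'
from chk import *
o=st();a,dy,y,w=loc(o,(.1092,.0006));print(a,dy)
s=r.capture("side")
crop(s,325,135,50,50,12,"za.png",5)
E
```

```text
t 21.4 tcp [0.6152 0.0831 0.0826] jawyaw 22.47 F [-13.3  -2.7  18.6] M [0.16 1.21 0.14] w 0.0083 tilt [-0.025 -0.009 -1.   ] J [-0.5   0.71  0.43  1.96 -0.49  0.6   0.64]
[  -3.92295458 -139.91748943] -0.022077671793307947
```

View pics/za.png

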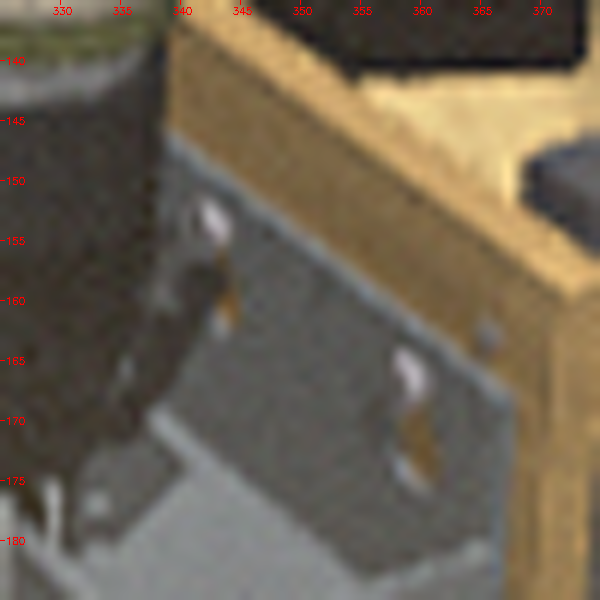

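Call:
{"method": "carry_out", "body": {
  "targets": [
    [[0,0,0.06],0],
    [[0,0,0.06],0],
    [[0,0,0.06],0],
    [[0,0,0.06],0]
  ],
  "gripper": 0.35
}}

```text
time: 21.85
tcp_pos: [0.6157, 0.0834, 0.0844]
orientation: [0.595, -0.398, 0.387, -0.58]
ft_force: [0.2, -0.6, 0.2]
width: 0.0298
```

Call:
{"method": "carry_out", "body": {
  "targets": [
    [[-0.1,-0.04,0.4],0],
    [[-0.1,-0.04,1.2],0],
    [[-0.1,-0.04,2.5],0],
    [[-0.1,-0.04,4],0],
    [[-1,-0.5,5.5],0]
  ]
}}

```text
time: 22.35
tcp_pos: [0.5898, 0.0708, 0.2481]
orientation: [0.595, -0.397, 0.388, -0.581]
ft_force: [-0.9, 0.6, 1.3]
width: 0.0301
```

```bash
python3 - <<'E'
from chk import *
o=st()
s=r.capture("side");t=r.capture("top")
w=pose(RQ[:2],RQ[2],[0,-.141,0])[0]
it=[(CAD,(w[0],w[1],RQ[2]),.06,(255,0,0))]
view(s,"side",240,85,150,130,5,"zb.png",it);view(t,"top",120,90,260,180,3,"zc.png",it)
cv2.imwrite("pics/zt.png",t[:,:,::-1]);cv2.imwrite("pics/zs.png",s[:,:,::-1])
E
```

```text
t 22.35 tcp [0.5898 0.0708 0.2481] jawyaw 22.61 F [-0.9  0.6  1.3] M [ 0.07 -0.05  0.05] w 0.0301 tilt [-0.022 -0.009 -1.   ] J [-0.62  0.48  0.59  1.9  -0.33  0.88  0.53]
```

View pics/zb.png

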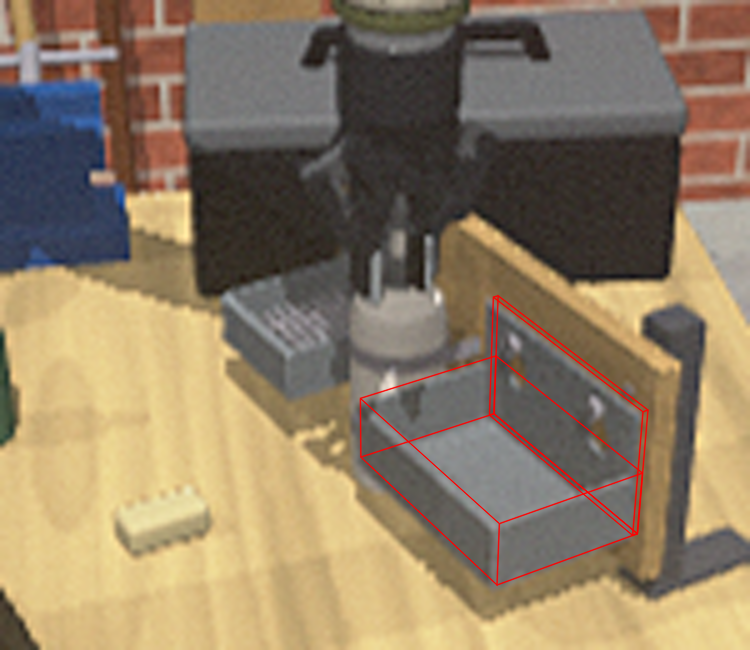

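View pics/zc.png

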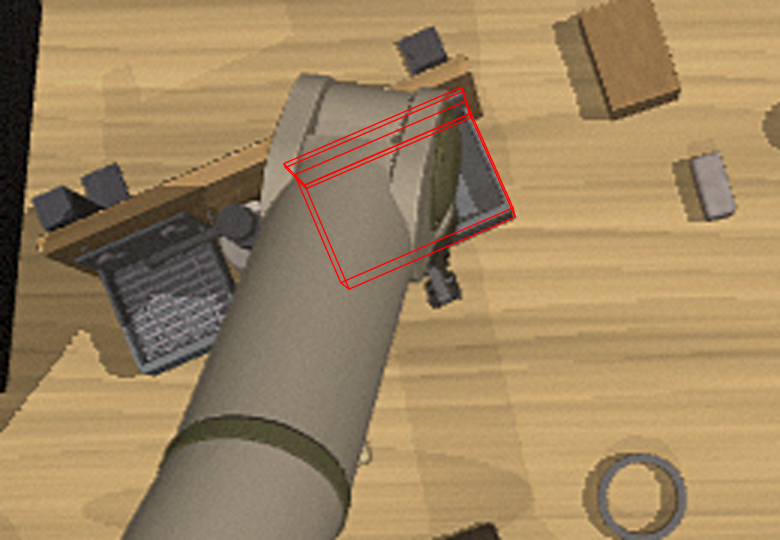

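```bash
python3 - <<'E'
from h import *
t=cv2.imread("pics/top0.png")[:,:,::-1];s=cv2.imread("pics/zs.png")[:,:,::-1];t2=cv2.imread("pics/zt.png")[:,:,::-1]
def cc(i,x,y,w,h):
    crop(i,x,y,w,h,8,"tmp.png",5);return cv2.imread("pics/tmp.png")
a=np.vstack([np.hstack([cc(s,255,170,45,35),cc(t,212,215,45,35)]),np.hstack([cc(s,340,235,45,35),cc(t2,335,132,45,35)])])
cv2.imwrite("pics/items.png",a)
E
```

```text
(no output)
```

View pics/items.png

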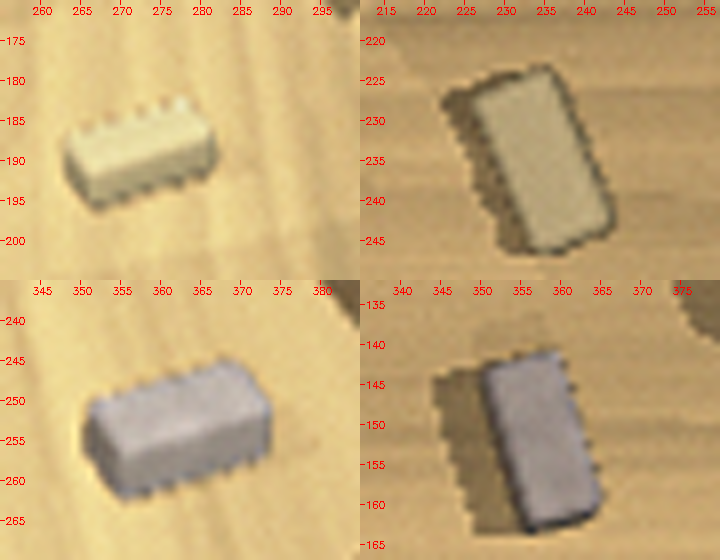

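```bash
python3 - <<'E'
from h import *
for n,ps,pt,z,ct in(("soap",(272.7,187),(234.8,234.3),.026,[(226.5,226.5),(235.5,223.5),(243.5,241),(234,246)]),("pumice",(362.3,251),(357.6,151.3),.03,[(350.5,143.5),(359.5,141),(364.5,158.5),(356,162)])):
    X=tri(np.array(ps)-.4,np.array(pt)-.4);a=atz("top",np.array(pt)-.4,z);b=atz("side",np.array(ps)-.4,z)
    C4=np.array([atz("top",np.array(p)-.4,z)[:2] for p in ct]);
    e1=(C4[2]+C4[3]-C4[0]-C4[1])/2;e2=(C4[1]+C4[2]-C4[0]-C4[3])/2
    print(n,"tri",X.round(4),"top",a.round(4),"side",b.round(4),"L",np.linalg.norm(e1).round(4),"W",np.linalg.norm(e2).round(4),"yawL",np.degrees(np.arctan2(e1[1],e1[0])).round(1),"yawW",np.degrees(np.arctan2(e2[1],e2[0])).round(1))
st()
E
```

```text
soap tri [0.4363 0.1769 0.0194] top [0.4376 0.1758 0.026 ] side [0.4344 0.1672 0.026 ] L 0.0608 W 0.0303 yawL -157.6 yawW -67.8
pumice tri [ 0.6829 -0.2036  0.0228] top [ 0.6829 -0.203   0.03  ] side [ 0.6789 -0.2112  0.03  ] L 0.0582 W 0.0285 yawL -165.9 yawW -72.2
t 22.45 tcp [0.5879 0.067  0.2516] jawyaw 22.32 F [-0.2 -1.2  0.5] M [-0.02 -0.02 -0.01] w 0.0298 tilt [-0.018 -0.007 -1.   ] J [-0.61  0.48  0.59  1.9  -0.33  0.88  0.53]
```

Call:
{"method": "carry_out", "body": {
  "targets": [
    [[-1,0.7,0],8.5],
    [[-2,1.4,0],17],
    [[-3,2.1,0],25.5],
    [[-4,2.8,0],34],
    [[-5,3.5,0],42.5]
  ],
  "gripper": 0.8
}}

```text
time: 22.95
tcp_pos: [0.4365, 0.1725, 0.2518]
orientation: [0.697, -0.154, 0.151, -0.684]
ft_force: [0.3, 0.3, -0.0]
width: 0.0686
```

Call:
{"method": "carry_out", "body": {
  "targets": [
    [[0,0,-0.5],8.5],
    [[0,0,-1],17],
    [[0,0,-2],25.5],
    [[0,0,-3],34],
    [[0,0,-3.5],42.5]
  ]
}}

```text
time: 23.45
tcp_pos: [0.4356, 0.1722, 0.1451]
orientation: [0.705, 0.111, -0.11, -0.692]
ft_force: [-0.4, 0.5, 0.2]
width: 0.0686
```

```bash
python3 - <<'E'
from chk import *
o=st()
print((np.array([.437,.1755,.006])-o["tcp_pos"])/.03)
s=r.capture("side")
crop(s,200,110,120,100,6,"zd.png")
E
```

```text
t 23.45 tcp [0.4356 0.1722 0.1451] jawyaw 108.01 F [-0.4  0.5  0.2] M [-0.04 -0.04 -0.04] w 0.0686 tilt [ 0.004 -0.019 -1.   ] J [-0.61  0.44  0.14  2.26 -0.09  0.45  1.48]
[ 0.04677064  0.11053591 -4.63526965]
```

View pics/zd.png

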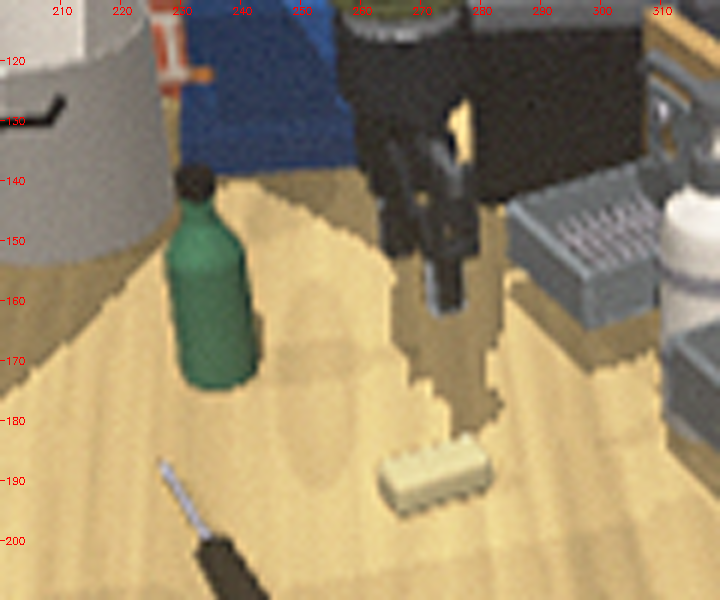

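Call:
{"method": "carry_out", "body": {
  "targets": [
    [[0.05,0.11,-1.3],4.3],
    [[0.05,0.11,-2.6],4.3],
    [[0.05,0.11,-3.6],4.3],
    [[0.05,0.11,-4.3],4.3],
    [[0.05,0.11,-4.6],4.3]
  ]
}}

```text
time: 24.0
tcp_pos: [0.4366, 0.1748, 0.0048]
orientation: [0.701, 0.138, -0.14, -0.686]
ft_force: [-0.6, 0.2, 0.9]
width: 0.0684
```

```bash
python3 - <<'E'
from chk import *
o=st()
print((np.array([.437,.1755,.006])-o["tcp_pos"])/.03)
s=r.capture("side")
crop(s,230,130,90,80,8,"ze.png")
E
```

```text
t 24.0 tcp [0.4366 0.1748 0.0048] jawyaw 112.63 F [-0.6  0.2  0.9] M [ 0.   -0.07  0.03] w 0.0684 tilt [ 0.002 -0.022 -1.   ] J [-0.55  0.72  0.05  2.33 -0.1   0.11  1.55]
[0.01379041 0.02463441 0.03864899]
```

View pics/ze.png

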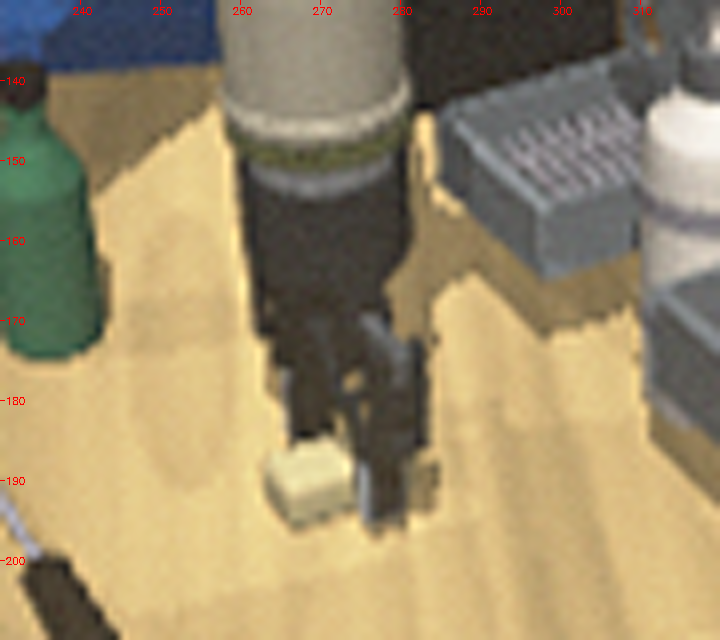

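Call:
{"method": "carry_out", "body": {
  "targets": [
    [[0,0,0.06],0],
    [[0,0,0.06],0],
    [[0,0,0.06],0],
    [[0,0,0.06],0],
    [[0,0,0.06],0]
  ],
  "gripper": 0,
  "force": 40
}}

```text
time: 24.55
tcp_pos: [0.4371, 0.1751, 0.0079]
orientation: [0.701, 0.138, -0.139, -0.686]
ft_force: [-1.0, -0.1, 4.8]
width: 0.0332
```

Call:
{"method": "carry_out", "body": {
  "targets": [
    [[0,0,0.5],0],
    [[0,0,1.5],0],
    [[0,0,3],0],
    [[0,0,4.5],0],
    [[0,0,6],0]
  ]
}}

```text
time: 25.05
tcp_pos: [0.4366, 0.1748, 0.1908]
orientation: [0.701, 0.139, -0.138, -0.686]
ft_force: [1.2, 1.7, -1.9]
width: 0.0335
```

```bash
python3 - <<'E'
from chk import *
o=st()
for y in(-.100,-.178):
  T=pose(RQ[:2],RQ[2],[-.068,y,0])[0];print(T,(T-o["tcp_pos"])/.03)
s=r.capture("side")
crop(s,230,100,150,110,5,"zf.png")
E
```

```text
t 25.05 tcp [0.4366 0.1748 0.1908] jawyaw 112.6 F [ 1.2  1.7 -1.9] M [ 0.07 -0.02 -0.  ] w 0.0335 tilt [ 0.004 -0.02  -1.   ] J [-0.63  0.36  0.15  2.21 -0.06  0.57  1.53]
[0.64142096 0.13779446 0.        ] [ 6.82605098 -1.23479829 -6.35920861]
[0.67125592 0.06572592 0.        ] [ 7.82054967 -3.63708311 -6.35920861]
```

View pics/zf.png

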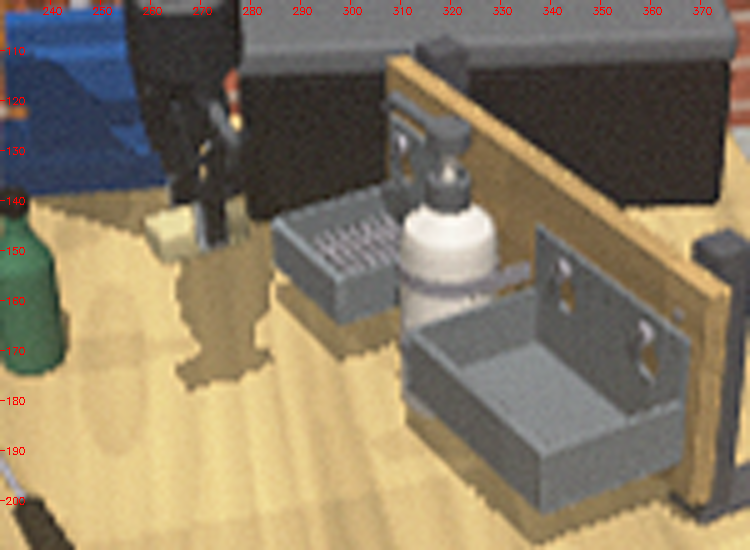

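Call:
{"method": "carry_out", "body": {
  "targets": [
    [[0.8,-1.3,0.6],0],
    [[1.6,-2.6,1],0],
    [[2.6,-3.8,1],0],
    [[4,-4,1],0],
    [[5.5,-3.2,1],0]
  ]
}}

```text
time: 25.6
tcp_pos: [0.6044, 0.073, 0.2289]
orientation: [0.701, 0.139, -0.132, -0.687]
ft_force: [0.7, -0.4, -0.2]
width: 0.033
```

```bash
python3 - <<'E'
from chk import *
o=st()
T=pose(RQ[:2],RQ[2],[-.068,-.112,.08])[0];print(T,(T-o["tcp_pos"])/.03)
E
```

```text
t 25.6 tcp [0.6044 0.073  0.2289] jawyaw 112.04 F [ 0.7 -0.4 -0.2] M [ 0.02 -0.12 -0.05] w 0.033 tilt [ 0.013 -0.017 -1.   ] J [-0.34  0.46  0.17  1.89 -0.08  0.78  1.82]
[0.64601096 0.126707   0.08      ] [ 1.38846128  1.79170848 -4.96249976]
```

Call:
{"method": "carry_out", "body": {
  "targets": [
    [[0.7,0.9,0],0.4],
    [[1.39,1.79,-0.3],0.4],
    [[1.39,1.79,-1.5],0.4],
    [[1.39,1.79,-3],0.4],
    [[1.39,1.79,-3.5],0.4]
  ]
}}

```text
time: 26.1
tcp_pos: [0.6437, 0.1265, 0.121]
orientation: [0.701, 0.139, -0.136, -0.687]
ft_force: [-1.0, -0.3, -1.4]
width: 0.0328
```

```bash
python3 - <<'E'
from chk import *
o=st()
T=pose(RQ[:2],RQ[2],[-.068,-.112,.08])[0];print(T,(T-o["tcp_pos"])/.03)
s=r.capture("side")
crop(s,280,90,110,110,6,"zg.png")
E
```

```text
t 26.1 tcp [0.6437 0.1265 0.121 ] jawyaw 112.46 F [-1.  -0.3 -1.4] M [-0.01  0.1   0.01] w 0.0328 tilt [ 0.009 -0.018 -1.   ] J [-0.38  0.65  0.14  1.86 -0.11  0.63  1.78]
[0.64601096 0.126707   0.08      ] [ 0.07776727  0.00531236 -1.36781974]
```

View pics/zg.png

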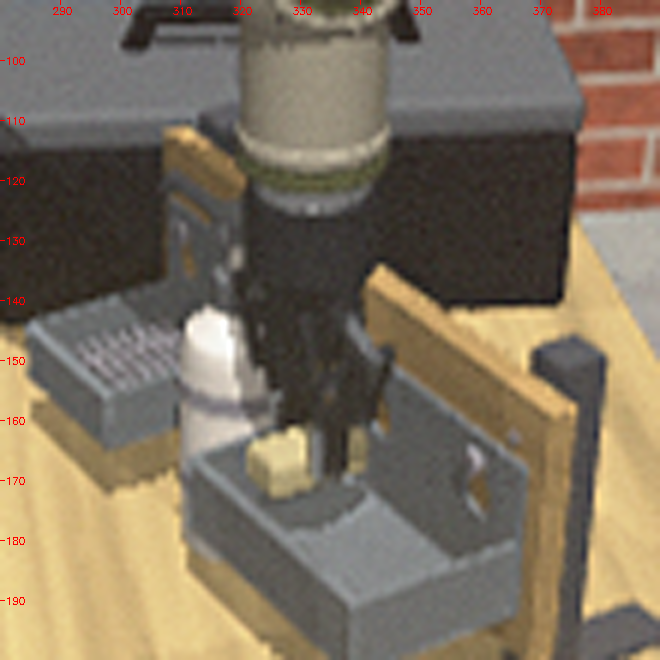

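Call:
{"method": "carry_out", "body": {
  "targets": [
    [[0,0,-0.4],0],
    [[0,0,-0.8],0],
    [[0,0,-1.2],0],
    [[0,0,-1.2],0]
  ]
}}

```text
time: 26.55
tcp_pos: [0.643, 0.1262, 0.0833]
orientation: [0.701, 0.139, -0.137, -0.686]
ft_force: [0.8, 0.4, -0.5]
width: 0.033
```

```bash
python3 - <<'E'
from chk import *
o=st()
E
```

```text
t 26.55 tcp [0.643  0.1262 0.0833] jawyaw 112.44 F [ 0.8  0.4 -0.5] M [-0.02  0.01 -0.07] w 0.033 tilt [ 0.006 -0.019 -1.   ] J [-0.37  0.7   0.13  1.88 -0.11  0.57  1.79]
```

Call:
{"method": "carry_out", "body": {
  "targets": [
    [[0,0,-0.1],0],
    [[0,0,-0.1],0],
    [[0,0,-0.1],0]
  ],
  "gripper": 0.55
}}

```text
time: 26.85
tcp_pos: [0.6433, 0.1262, 0.0809]
orientation: [0.701, 0.139, -0.136, -0.687]
ft_force: [0.0, -0.4, 0.3]
width: 0.0469
```

Call:
{"method": "carry_out", "body": {
  "targets": [
    [[0,0,0.5],0],
    [[0,0,1.5],0],
    [[0,0,3],0],
    [[-0.5,-1,4.5],0],
    [[-0.5,-1,5],0]
  ]
}}

```text
time: 27.35
tcp_pos: [0.6286, 0.0929, 0.2362]
orientation: [0.701, 0.139, -0.134, -0.686]
ft_force: [0.7, -1.0, -1.1]
width: 0.0471
```

```bash
python3 - <<'E'
from chk import *
o=st()
s=r.capture("side");t=r.capture("top")
crop(s,280,90,120,120,6,"zh.png")
crop(t,330,120,60,60,8,"zi.png",5)
E
```

```text
t 27.35 tcp [0.6286 0.0929 0.2362] jawyaw 112.25 F [ 0.7 -1.  -1.1] M [-0.01 -0.02 -0.05] w 0.0471 tilt [ 0.012 -0.019 -1.   ] J [-0.36  0.49  0.17  1.82 -0.08  0.83  1.8 ]
```

View pics/zh.png

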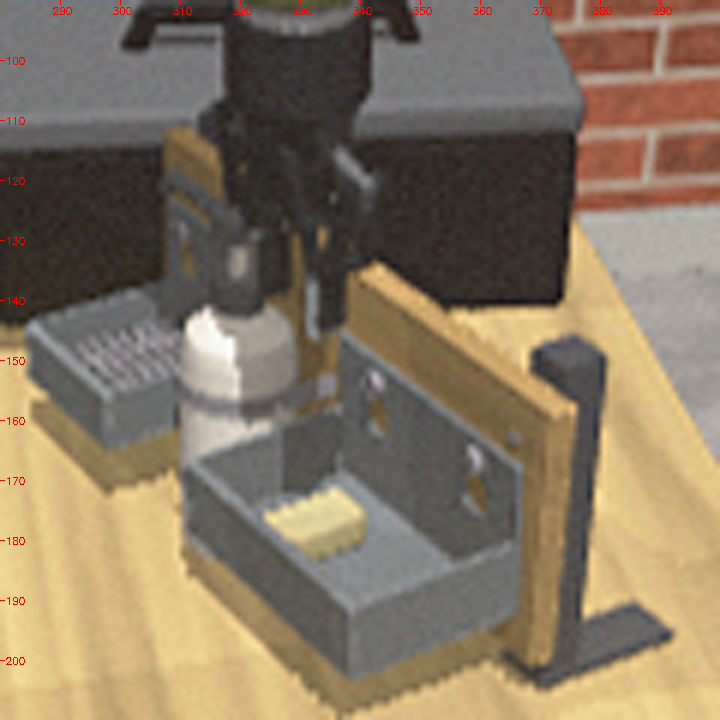

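View pics/zi.png

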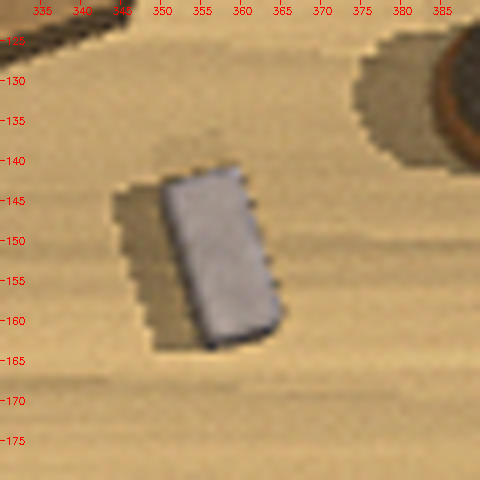

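Call:
{"method": "carry_out", "body": {
  "targets": [
    [[0.2,-1.5,0],-3],
    [[0.5,-3,0],-6],
    [[0.8,-4.6,0],-7.2],
    [[1.2,-6.2,0],-7.2],
    [[1.5,-7.8,0],-7.2]
  ],
  "gripper": 0.8
}}

```text
time: 27.95
tcp_pos: [0.6753, -0.1402, 0.2362]
orientation: [0.708, 0.097, -0.09, -0.694]
ft_force: [0.8, 0.6, 0.5]
width: 0.0684
```

Call:
{"method": "carry_out", "body": {
  "targets": [
    [[0.2,-1.2,0],0],
    [[0.3,-2,-1],0],
    [[0.3,-2,-2.5],0],
    [[0.3,-2,-4],0],
    [[0.3,-2,-4.5],0]
  ]
}}

```text
time: 28.45
tcp_pos: [0.6819, -0.1989, 0.0965]
orientation: [0.707, 0.095, -0.092, -0.695]
ft_force: [-0.1, 0.8, -0.5]
width: 0.0684
```

```bash
python3 - <<'E'
from chk import *
o=st()
print((np.array([.6822,-.2045,.008])-o["tcp_pos"])/.03)
s=r.capture("side")
crop(s,310,180,100,100,6,"zj.png")
E
```

```text
t 28.45 tcp [ 0.6819 -0.1989  0.0965] jawyaw 105.2 F [-0.1  0.8 -0.5] M [ 0.   -0.   -0.02] w 0.0684 tilt [ 0.006 -0.017 -1.   ] J [ 0.1   0.73  0.16  1.75 -0.15  0.66  2.17]
[ 0.01166074 -0.18589717 -2.95085653]
```

View pics/zj.png

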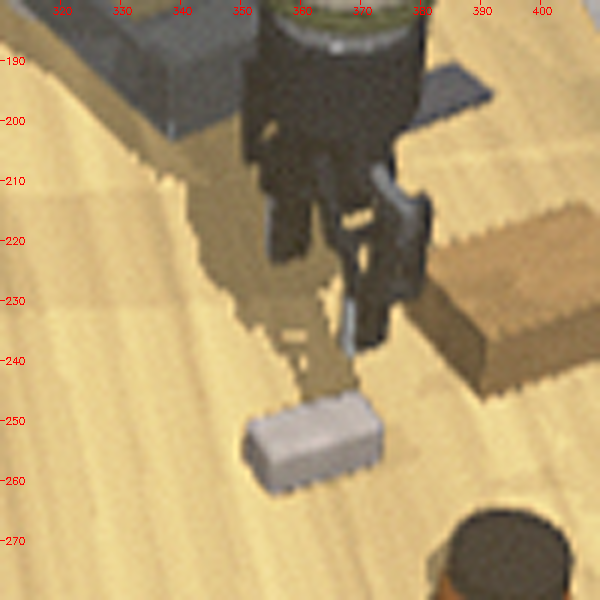

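Call:
{"method": "carry_out", "body": {
  "targets": [
    [[0,-0.2,-0.8],0],
    [[0,-0.2,-1.6],0],
    [[0,-0.2,-2.4],0],
    [[0,-0.2,-2.9],0],
    [[0,-0.2,-2.95],0]
  ]
}}

```text
time: 29.0
tcp_pos: [0.6819, -0.2043, 0.0072]
orientation: [0.707, 0.094, -0.093, -0.695]
ft_force: [0.4, 1.0, -1.0]
width: 0.0681
```

Call:
{"method": "carry_out", "body": {
  "targets": [
    [[0,0,0],0],
    [[0,0,0],0],
    [[0,0,0],0],
    [[0,0,0],0],
    [[0,0,0],0]
  ],
  "gripper": 0,
  "force": 40
}}

```text
time: 29.5
tcp_pos: [0.6829, -0.2045, 0.0089]
orientation: [0.707, 0.095, -0.092, -0.695]
ft_force: [-0.7, 1.1, 7.6]
width: 0.0311
```

Call:
{"method": "carry_out", "body": {
  "targets": [
    [[0,0,0.5],0],
    [[0,0,1.5],0],
    [[0,0,3],0],
    [[0,0,4.5],0],
    [[0,0,6],0]
  ]
}}

```text
time: 30.0
tcp_pos: [0.6826, -0.2046, 0.1922]
orientation: [0.707, 0.095, -0.092, -0.695]
ft_force: [0.7, -0.2, -0.4]
width: 0.0313
```

```bash
python3 - <<'E'
from chk import *
o=st()
T=pose(RQ[:2],RQ[2],[-.068,-.180,.08])[0];print(T,(T-o["tcp_pos"])/.03)
s=r.capture("side")
crop(s,310,150,100,110,6,"zk.png")
E
```

```text
t 30.0 tcp [ 0.6826 -0.2046  0.1922] jawyaw 105.23 F [ 0.7 -0.2 -0.4] M [ 0.01 -0.06 -0.01] w 0.0313 tilt [ 0.007 -0.017 -1.   ] J [ 0.09  0.62  0.19  1.68 -0.13  0.84  2.17]
[0.67202092 0.06387801 0.08      ] [-0.35234168  8.94845434 -3.73853485]
```

View pics/zk.png

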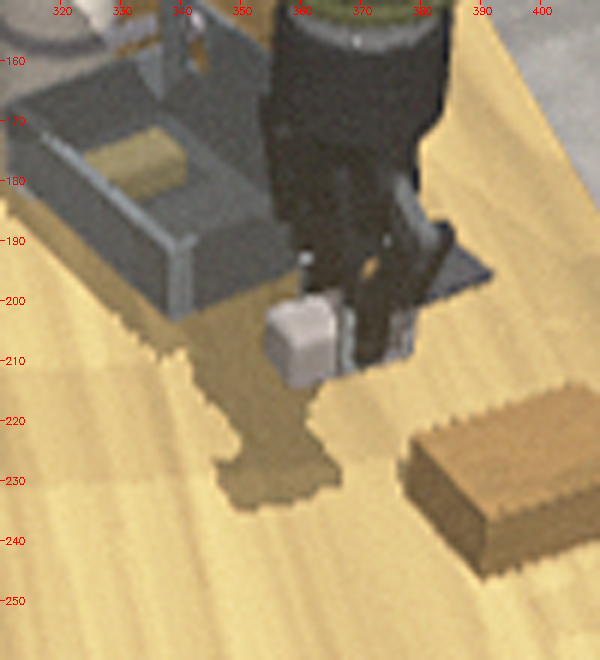

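Call:
{"method": "carry_out", "body": {
  "targets": [
    [[-0.3,1.5,1],3],
    [[-0.5,3,1.2],7.3],
    [[-0.5,4.6,1.2],7.3],
    [[-0.5,6.2,1.2],7.3],
    [[-0.5,7.8,1.2],7.3]
  ]
}}

```text
time: 30.55
tcp_pos: [0.6706, 0.03, 0.2382]
orientation: [0.701, 0.144, -0.132, -0.686]
ft_force: [0.6, -0.0, -1.1]
width: 0.0315
```

```bash
python3 - <<'E'
from chk import *
o=st()
T=pose(RQ[:2],RQ[2],[-.068,-.180,.08])[0];print(T,(T-o["tcp_pos"])/.03)
E
```

```text
t 30.55 tcp [0.6706 0.03   0.2382] jawyaw 112.48 F [ 0.6 -0.  -1.1] M [ 0.12 -0.09  0.  ] w 0.0315 tilt [ 0.022 -0.016 -1.   ] J [-0.25  0.52  0.17  1.75 -0.09  0.86  1.92]
[0.67202092 0.06387801 0.08      ] [ 0.04744048  1.13061211 -5.27411025]
```

Call:
{"method": "carry_out", "body": {
  "targets": [
    [[0.05,1.13,0],0],
    [[0.05,1.13,-1],0],
    [[0.05,1.13,-2.3],0],
    [[0.05,1.13,-3.5],0],
    [[0.05,1.13,-3.7],0]
  ]
}}

```text
time: 31.05
tcp_pos: [0.6697, 0.0639, 0.1243]
orientation: [0.701, 0.142, -0.134, -0.686]
ft_force: [-0.8, 0.1, -0.1]
width: 0.0312
```

```bash
python3 - <<'E'
from chk import *
o=st()
T=pose(RQ[:2],RQ[2],[-.068,-.180,.08])[0];print(T,(T-o["tcp_pos"])/.03)
s=r.capture("side")
crop(s,290,100,110,110,6,"zl.png")
E
```

```text
t 31.05 tcp [0.6697 0.0639 0.1243] jawyaw 112.51 F [-0.8  0.1 -0.1] M [0.   0.07 0.03] w 0.0312 tilt [ 0.016 -0.017 -1.   ] J [-0.28  0.66  0.14  1.83 -0.11  0.65  1.89]
[0.67202092 0.06387801 0.08      ] [ 7.70724776e-02  7.97625534e-04 -1.47761518e+00]
```

View pics/zl.png

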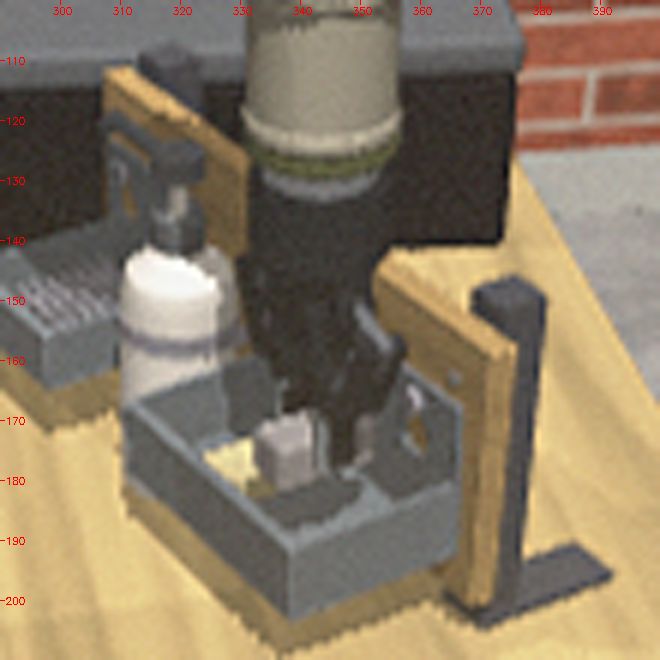

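Call:
{"method": "carry_out", "body": {
  "targets": [
    [[0,0,-0.4],0],
    [[0,0,-0.8],0],
    [[0,0,-1.2],0],
    [[0,0,-1.4],0],
    [[0,0,-1.4],0]
  ]
}}

```text
time: 31.6
tcp_pos: [0.6702, 0.0637, 0.0825]
orientation: [0.701, 0.142, -0.133, -0.686]
ft_force: [-0.0, 0.0, -1.0]
width: 0.0314
```

Call:
{"method": "carry_out", "body": {
  "targets": [
    [[0,0,0],0],
    [[0,0,0],0],
    [[0,0,0],0]
  ],
  "gripper": 0.5
}}

```text
time: 31.9
tcp_pos: [0.6704, 0.0637, 0.083]
orientation: [0.701, 0.143, -0.133, -0.686]
ft_force: [0.2, 0.3, 1.3]
width: 0.0422
```

Call:
{"method": "carry_out", "body": {
  "targets": [
    [[0,0,0.5],0],
    [[0,0,1.5],0],
    [[0,0,3],0],
    [[-0.7,-0.5,4.5],0],
    [[-2,-1.5,5.5],0]
  ]
}}

```text
time: 32.4
tcp_pos: [0.6187, 0.0249, 0.2474]
orientation: [0.7, 0.146, -0.132, -0.686]
ft_force: [0.4, -0.4, 0.9]
width: 0.0427
```

Call:
{"method": "carry_out", "body": {
  "targets": [
    [[-1,-1,0],0],
    [[-2,-2.2,0],0],
    [[-3,-3.4,0],0],
    [[-4,-4.6,0],0],
    [[-4,-6,0],0]
  ]
}}

```text
time: 32.9
tcp_pos: [0.4948, -0.1557, 0.249]
orientation: [0.7, 0.146, -0.132, -0.687]
ft_force: [1.9, 0.5, -0.3]
width: 0.0426
```

```bash
python3 - <<'E'
from chk import *
o=st()
s=r.capture("side");t=r.capture("top")
cv2.imwrite("pics/fs.png",s[:,:,::-1]);cv2.imwrite("pics/ft.png",t[:,:,::-1])
crop(s,260,95,120,115,6,"zm.png");crop(t,130,90,165,130,4,"zn.png")
E
```

```text
t 32.9 tcp [ 0.4948 -0.1557  0.249 ] jawyaw 112.64 F [ 1.9  0.5 -0.3] M [ 0.05 -0.08  0.06] w 0.0426 tilt [ 0.023 -0.015 -1.   ] J [ 0.04  0.32  0.2   2.07 -0.08  0.73  2.25]
```

View pics/zm.png

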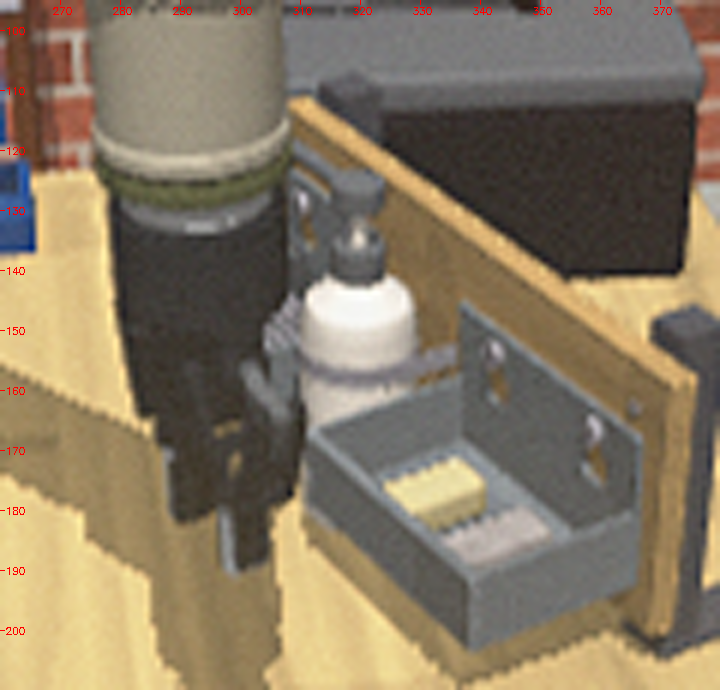

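View pics/zn.png

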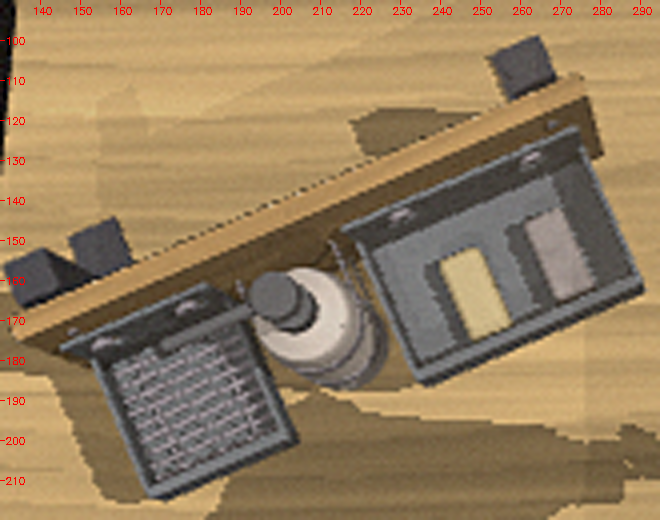

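View pics/fs.png

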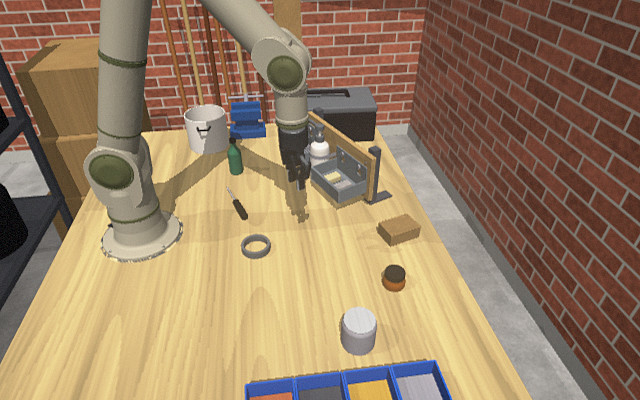

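View pics/ft.png

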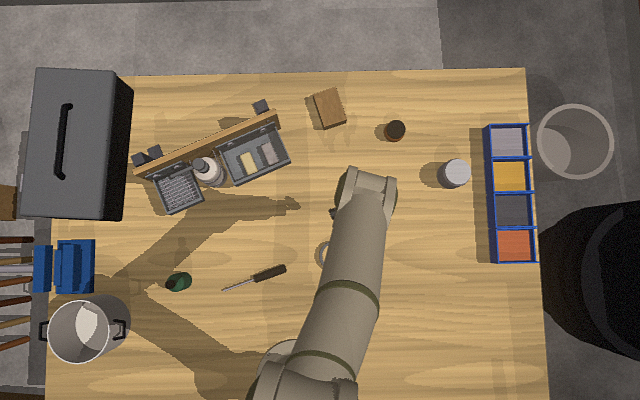

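```bash
python3 - <<'E'
from chk import *
for n,a,b in(("cadR",(366.7,167),(273.8,122.5)),("cadL",(337.3,145),(215.5,147.5)),("boltR cad",(358.5,166.5),(262.5,129.5)),("boltL cad",(342,153.5),(229.8,143.5)),("trayFR bottom/top",(298.5,155.5),(203.5,199)),("tray FL top",(285,144.5),(172,213.5))):
    print(n,tri(np.array(a)-.4,np.array(b)-.4).round(4))
E
```

```text
cadR [0.7445 0.0427 0.1605]
cadL [0.6771 0.2068 0.1581]
boltR cad [0.7277 0.0765 0.1436]
boltL cad [0.6893 0.1694 0.1438]
trayFR bottom/top [0.5398 0.2537 0.0989]
tray FL top [0.4985 0.3442 0.0995]
```

```bash
python3 -c "
from h import *
st(); r.hand_in()"
```

```text
t 33.0 tcp [ 0.4976 -0.1609  0.2494] jawyaw 112.19 F [-0.   0.8  0.6] M [ 0.02  0.05 -0.03] w 0.0425 tilt [ 0.026 -0.018 -0.999] J [ 0.04  0.33  0.2   2.07 -0.08  0.72  2.25]
the job is handed in; nothing more can be done
```

The wash-up rack is set up and I handed the job in at about 33 s. No verdict was reported.

- **Drip tray:** I hung it on its two bolts and let go of it before touching the pump.
- **Pump:** I pressed the head to its bottom stop (TCP at z = 0.216 m, 26 N) and let it spring back up.
- **Caddy:** I hung it on the other two bolts, then put the soap bar and the pumice stone in it. No nail brush was visible in either camera.

**Last checks**
- **Caddy height:** its plate top measured 158–160 mm, against 160 mm nominal. The bolt heads show in front of the plate, at the top of the keyholes.
- **Tray height:** the front wall's top measured 99 mm, against 100 mm nominal.
- **Items:** both lie flat inside the caddy box.
- **Pump and bystanders:** the pump head looks fully up and the other bench objects stand upright. The tape roll is partly hidden by the arm in the last top picture.
- **Robot:** it is clear of everything, with force readings near zero.

**What disagreed:**
- The two cameras together put points on the bench about 6 mm too low, so I took heights from the arm's own readings and from contact.
- After release, the tray leaned a few millimetres away from the board at the top. I estimated this still within the 7 mm tolerance, but did not measure the slot distances directly.

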